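Nest the beakers and send them down the rail

ROBOT

A 6-joint arm with a two-finger parallel gripper is mounted at the origin on the work surface. World frame = base frame: x ahead of the robot, y to its left, z up, the work surface at z = 0. Lengths are in mm, angles in rad, forces in N, time in s.
With the tool pointing down it reaches from about 325 to 1000 mm from the base axis. Payload 5.1 kg.
Tool frame: the origin (TCP) lies between the finger pads; the fingertips stand 22 mm ahead of it and the grasp point (between the pads) lies 3 mm ahead of it; z points along the fingers, y is the direction in which the jaws open and shut (so a half turn about z gives the same grasp; the last joint's range is limited). The gripper opens to 85 mm and grips with 20 to 120 N. Pads are 22 mm wide; open, the fingers measure 114 mm over their backs; the gripper's body (76 mm by 85 mm) begins 54 mm behind the grasp point. The pads swing forward as they close: fully open they stand 13 mm farther back than shut.
Start: joints at [-1.289, 0.124, 1.65, -0, 1.367, -0.083], TCP at [231.863, -607.227, 253.322] pointing down, gripper open.
Joint ranges: [-2.61, 2.61], [-1.02, 2.33], [0.03, 2.71], [-1.35, 4.49], [0.32, 2.68], [-2.91, 2.91]. Speed limits (rad/s): [2.57, 2.57, 3.14, 3.14, 3.14, 3.14].

INTERFACE

Orientations are given as a 3x3 rotation matrix whose columns are the frame's x, y, z axes.
In Python, from station import r gives the robot as it stands.
- The arm moves only by the shell command python3 -m creep 'ROWS' [FORCE]. ROWS is JSON, a list of rows, each an object with "linear": the shift along the tool's x, y, z in units of 40 mm (1.0 is 40 mm), a list of three; "rot": the turn, a rotation vector about the tool's x, y, z in rad, a list of three; "claw": the gripper's target within -1 to 1 (shut at 1, half-way at 0, fully open at -1). In form: [{"linear": [tx, ty, tz], "rot": [wx, wy, wz], "claw": claw}, ...]. A call has 1 to 10 rows; each row shifts and turns the pose as measured when the row begins, along the tool's axes as they then stand; what a row does not reach is not made up. A row lasts 1/12 s, in which the tool goes at most 41.7 mm and 7.16 degrees, less where a joint would pass 70% of its speed; a pose out of reach is approached as far as the arm can. A call is refused whole if a number of a shift passes 1 or a number of a turn 0.125, either way. A call with a gripper value outside its range is refused whole. The fingers move at their own pace and stop on an object; FORCE is the grip in N (left out, the last holds). Time passes only in rows, so rows that do not move let the fingers close. It gives the time, the measured TCP pose, the force and the opening at its end, in the units of the state.
- r.observe(): the state, without advancing time (a new reading comes with each control period).
- r.capture(name): name is "side" or "top" or "wrist"; returns the picture (400x640x3 uint8, red, green, blue); there is no depth.
- r.get_calibration(name): a dict with "fov_y" (degrees; the focal length in pixels is half the picture's height over the tangent of half this angle, whatever the lens; pixels are square), "cx", "cy" (the principal point, pixels), "T" (4x4, takes a point from camera to world coordinates). Camera axes: x right, y up, looking along -z (the intrinsics and any distortion apply to the point x, -y, -z); pixel columns grow to the right and rows downward; lengths in mm; the calibration is good to about 2 mm. A picture is of the moment at which its call begins: read the wrist's pose just before it. get_calibration takes no time and is no camera call; for the wrist camera it gives the pose at the moment of the call.
- r.hand_in(): hands the job in, once; it reports no verdict.
Trained networks look in the newest picture that a camera, given by its name, has taken for a name from the list of things; names that differ only in an ending like _2 or _b are one class to them, and where a whole thing is asked for, a point or a joint stands for the part that bears it (a point fixed in the world has none). Each returns a list of dicts, best first, with "confidence" (0 to 1); they miss things now and then, are a little off and sometimes report something else, mostly with a low value. They report only what shows in the picture. A call takes as long as a camera call. They do not tell look-alikes from the thing itself.
- r.regions_of(camera, thing): "mask" (400x640 bool, what is visible of it) and "extent" ([left, top, width, height] in pixels, round what is visible of it).
The state is a dict: "t": time; "qpos": joint angles; "qd": joint speeds; "joint_torque": joint torques, N m; "eef_pos": TCP position; "eef_rot": TCP orientation; "force": force on the tool from outside, world axes, zero at the start; "torque": the same for the moment, N m; "width": opening from 0.0 (shut) to 1.0 (fully open).
Only numpy, scipy, OpenCV 4.12 (cv2) and the standard library are available. Lean on these libraries where they do the work, as an engineer would, in place of code of your own. Each camera call takes 0.05 s, during which the arm holds its last target. There are 200 camera calls.

TASK

Nest every loose steel beaker, upright, into one stack in the beaker that stands on the dark wooden sled. Then take the push stick and with its nose push the sled along the guide rail, keeping it against the rail the whole way, until it is fully home at the orange stop; finally stand the stick back upright on its blue mat and let go. Move the sled only with the stick (it docks beside the hot pot), and leave the pot, green jar, spatula and saucer where they are.

Things in the scene. Friction and masses are not known exactly. Their poses are not given: they have to be found in the camera images.
- beakerA: Open steel beaker, 66 mm tall, 90 g: collar 62 mm outside, 57 mm inside, from 30 mm above the foot to the rim, on a body 51 mm across, its lowest 8 mm tapering to 45 mm. Nested, the body sits inside the lower collar and the shoulder (30 mm up) rests on the lower rim: each stands 36 mm above the one below. Origin: centre of foot; z up the axis. Upright on the board at first; may be absent.
- beakerB: Open steel beaker, 66 mm tall, 90 g: collar 62 mm outside, 57 mm inside, from 30 mm above the foot to the rim, on a body 51 mm across, its lowest 8 mm tapering to 45 mm. Nested, the body sits inside the lower collar and the shoulder (30 mm up) rests on the lower rim: each stands 36 mm above the one below. Origin: centre of foot; z up the axis. Upright on the board at first; may be absent.
- beakerC: Open steel beaker, 66 mm tall, 90 g: collar 62 mm outside, 57 mm inside, from 30 mm above the foot to the rim, on a body 51 mm across, its lowest 8 mm tapering to 45 mm. Nested, the body sits inside the lower collar and the shoulder (30 mm up) rests on the lower rim: each stands 36 mm above the one below. Origin: centre of foot; z up the axis. Upright on the board at first; may be absent.
- beakerD: Open steel beaker, 66 mm tall, 90 g: collar 62 mm outside, 57 mm inside, from 30 mm above the foot to the rim, on a body 51 mm across, its lowest 8 mm tapering to 45 mm. Nested, the body sits inside the lower collar and the shoulder (30 mm up) rests on the lower rim: each stands 36 mm above the one below. Origin: centre of foot; z up the axis. Upright on the board at first; may be absent.
- beaker0: Open steel beaker, 66 mm tall, 90 g: collar 62 mm outside, 57 mm inside, from 30 mm above the foot to the rim, on a body 51 mm across, its lowest 8 mm tapering to 45 mm. Nested, the body sits inside the lower collar and the shoulder (30 mm up) rests on the lower rim: each stands 36 mm above the one below. Origin: centre of foot; z up the axis. Starts on the sled, in its ring.
- sled: Dark wood slab 110 (x) by 130 (y) by 20 mm high, 450 g. Origin: centre of underside; x to the rail, +y feed direction. A 7 mm ring on top holds beaker0. Two yellow lugs, 20 mm high, reach back from its rear face (y -65) to y -90, with a slot x -40 to 0 between for the stick's nose: pushed there its front turns to the rail; the lug at x = 0 keeps its rear in. Starts 1 mm off the rail.
- rail: Fixed aluminium guide rail (fence), 520 mm along y, 30 mm high, with an orange stop across its +y end. Origin: on the board, mid length, in the guiding face; x points into the rail, +y is the feed direction. The sled runs at x below 0: against the rail its origin is at x = -55 mm, against the stop (face at y = 240 mm) at y = 175 mm.
- stick: Loose wooden push stick, 160 g. Foot 44 (x) by 100 (y) by 20 mm high; from its front a nose 22 mm wide, 18 mm high, rounded, reaches to y = 96 mm. Upright red handle mid-foot: 16 mm thick (x), 50 mm long (y), z 20 to 91 mm; grip it across the 16 mm from above. Origin: centre of the foot's underside; y to the nose, z up. Starts upright on the mat.
- stick_tip (a point): The foremost point of the stick's nose, 96 mm ahead of the stick's origin and 9 mm above its underside.
- mat: Fixed flat blue mat, 110 mm (x) by 220 mm (y) by 4 mm thick: the stick's place. Origin: centre of its underside.
- pot: Steel cooking pot, 190 mm in diameter, 120 mm high, beyond the stop end of the rail. Bystander, not to be moved. Origin: centre of its underside.
- jar: Green glass jar with a black cap, 60 mm in diameter, 100 mm high. Bystander, not to be moved. Origin: centre of its underside.
- spatula: Red silicone spatula with a wooden handle, lying flat on the board behind the rail. Bystander, not to be moved.
- saucer: White ceramic saucer, 130 mm in diameter, 18 mm high. Bystander, not to be moved. Origin: centre of its underside.
Mind the look-alikes: they are no part of the job. Leave any purple look-alike of the stick alone. What is shaped like the beakerC but turquoise is not meant.

How it is judged (in metres and radians):
On the way, in this order (a step that is already met when the one before it is completed fails the run):
1. every loose beaker is nested upright in the stack on the sled, let go, with the sled still at the loading end (horizontal distance between each of beakerA, beakerB, beakerC, beakerD and beaker0 below 0.013 m and angle between each of beakerA, beakerB, beakerC, beakerD, beaker0's own z axis and vertical below 0.09 rad and (z of beakerA in the frame of beaker0 between 0.031 and 0.041 m or z of beakerA in the frame of beaker0 between 0.067 and 0.077 m or z of beakerA in the frame of beaker0 between 0.103 and 0.113 m or z of beakerA in the frame of beaker0 between 0.139 and 0.149 m) and (z of beakerB in the frame of beaker0 between 0.031 and 0.041 m or z of beakerB in the frame of beaker0 between 0.067 and 0.077 m or z of beakerB in the frame of beaker0 between 0.103 and 0.113 m or z of beakerB in the frame of beaker0 between 0.139 and 0.149 m) and (z of beakerC in the frame of beaker0 between 0.031 and 0.041 m or z of beakerC in the frame of beaker0 between 0.067 and 0.077 m or z of beakerC in the frame of beaker0 between 0.103 and 0.113 m or z of beakerC in the frame of beaker0 between 0.139 and 0.149 m) and (z of beakerD in the frame of beaker0 between 0.031 and 0.041 m or z of beakerD in the frame of beaker0 between 0.067 and 0.077 m or z of beakerD in the frame of beaker0 between 0.103 and 0.113 m or z of beakerD in the frame of beaker0 between 0.139 and 0.149 m) and horizontal distance between beaker0 and sled below 0.01 m and distance of sled from where it was at the start of the episode below 0.04 m and contact force between the fingers and beakerA below 0.1 N and contact force between the fingers and beakerB below 0.1 N and contact force between the fingers and beakerC below 0.1 N and contact force between the fingers and beakerD below 0.1 N), for 0.2 s.
2. the push stick's nose pushes the sled, stack and all, along past mid-way, against the rail (horizontal distance between each of beakerA, beakerB, beakerC, beakerD and beaker0 below 0.013 m and angle between each of beakerA, beakerB, beakerC, beakerD, beaker0's own z axis and vertical below 0.09 rad and (z of beakerA in the frame of beaker0 between 0.031 and 0.041 m or z of beakerA in the frame of beaker0 between 0.067 and 0.077 m or z of beakerA in the frame of beaker0 between 0.103 and 0.113 m or z of beakerA in the frame of beaker0 between 0.139 and 0.149 m) and (z of beakerB in the frame of beaker0 between 0.031 and 0.041 m or z of beakerB in the frame of beaker0 between 0.067 and 0.077 m or z of beakerB in the frame of beaker0 between 0.103 and 0.113 m or z of beakerB in the frame of beaker0 between 0.139 and 0.149 m) and (z of beakerC in the frame of beaker0 between 0.031 and 0.041 m or z of beakerC in the frame of beaker0 between 0.067 and 0.077 m or z of beakerC in the frame of beaker0 between 0.103 and 0.113 m or z of beakerC in the frame of beaker0 between 0.139 and 0.149 m) and (z of beakerD in the frame of beaker0 between 0.031 and 0.041 m or z of beakerD in the frame of beaker0 between 0.067 and 0.077 m or z of beakerD in the frame of beaker0 between 0.103 and 0.113 m or z of beakerD in the frame of beaker0 between 0.139 and 0.149 m) and horizontal distance between beaker0 and sled below 0.01 m and x of sled in the frame of rail above -0.061 m and angle between the y axis of sled and the y axis of rail, either way round below 0.06 rad and y of sled in the frame of rail between 0.04 and 0.15 m and contact force between stick and sled above 0.3 N), for 0.04 s.
3. the sled is fully home at the orange stop, along the rail, with the stack on it (horizontal distance between each of beakerA, beakerB, beakerC, beakerD and beaker0 below 0.013 m and angle between each of beakerA, beakerB, beakerC, beakerD, beaker0's own z axis and vertical below 0.09 rad and (z of beakerA in the frame of beaker0 between 0.031 and 0.041 m or z of beakerA in the frame of beaker0 between 0.067 and 0.077 m or z of beakerA in the frame of beaker0 between 0.103 and 0.113 m or z of beakerA in the frame of beaker0 between 0.139 and 0.149 m) and (z of beakerB in the frame of beaker0 between 0.031 and 0.041 m or z of beakerB in the frame of beaker0 between 0.067 and 0.077 m or z of beakerB in the frame of beaker0 between 0.103 and 0.113 m or z of beakerB in the frame of beaker0 between 0.139 and 0.149 m) and (z of beakerC in the frame of beaker0 between 0.031 and 0.041 m or z of beakerC in the frame of beaker0 between 0.067 and 0.077 m or z of beakerC in the frame of beaker0 between 0.103 and 0.113 m or z of beakerC in the frame of beaker0 between 0.139 and 0.149 m) and (z of beakerD in the frame of beaker0 between 0.031 and 0.041 m or z of beakerD in the frame of beaker0 between 0.067 and 0.077 m or z of beakerD in the frame of beaker0 between 0.103 and 0.113 m or z of beakerD in the frame of beaker0 between 0.139 and 0.149 m) and horizontal distance between beaker0 and sled below 0.01 m and x of sled in the frame of rail above -0.061 m and angle between the y axis of sled and the y axis of rail, either way round below 0.06 rad and y of sled in the frame of rail above 0.167 m), for 0.2 s.
At the end, for the whole second after the job is handed in: All beakers present stacked upright with beaker0 (axes within 13 mm, 36 mm steps within 5 mm, tilt under 5 deg) on the sled (within 10 mm of centre); sled within 8 mm of stop, 6 mm of rail, 0.06 rad of parallel; stick upright on the mat, within 60 mm of its centre (40 mm across); all at rest (all of step 3 and horizontal distance between stick and mat below 0.06 m and x of stick in the frame of mat between -0.04 and 0.04 m and height (world z) of stick between 0.001 and 0.008 m and angle between stick's own z axis and vertical below 0.06 rad and linear speed of each of stick, sled, beaker0, beakerA, beakerB, beakerC, beakerD below 0.02 m/s); the robot touches nothing.
It fails at once if the gripper's fingers push or grip the sled (over 3 N) (contact force between the fingers and sled above 3 N).
It fails at once if the sled strays more than 15 mm from the rail (x of sled in the frame of rail below -0.07 m).
It fails at once if a bystander (pot, jar, spatula, saucer) is moved more than 30 mm (distance of any of pot, jar, spatula, saucer from where it was at the start of the episode above 0.03 m).
Of beakerA, beakerB, beakerC, beakerD only 2 to 4 are there at a start; the rules pass over those that are not, and their reading is None.
At some moment in a run one of stick may be knocked a few centimetres aside while the robot is not near it.
It also fails if it takes over 210 s, if anything falls off the work surface, if the arm or the gripper's body presses on something with over 40 N, if the wrist force passes 120 N, or if a joint passes its speed limit or range.

## Working session

There is one attempt and no reset: what is moved stays moved. The work goes in short steps, Python scripts to look and compute and a shell command to move; the robot and the scene stay as the last step left them, time stands still between calls to the robot, and variables do not carry over. Pictures are saved under pics/ and viewed, about 12 in all and at most 16, crops included, and the job is handed in when it is done.

```bash
ls; mkdir -p pics; python3 - <<'E'
from station import r
import cv2,numpy as np
for n in("side","top","wrist"):
    im=r.capture(n); cv2.imwrite(f"pics/a_{n}.png",im[:,:,::-1])
    c=r.get_calibration(n); print(n,{k:(np.round(v,3).tolist()) for k,v in c.items()})
print(r.observe())
E
```

```text
pics
side {'fov_y': 55.777, 'cx': 315.296, 'cy': 198.921, 'T': [[-0.887, 0.259, -0.382, 46.565], [-0.462, -0.507, 0.728, 899.246], [-0.005, 0.822, 0.57, 747.189], [0.0, 0.0, 0.0, 1.0]]}
top {'fov_y': 56.981, 'cx': 323.191, 'cy': 204.186, 'T': [[0.005, 0.998, -0.063, 476.45], [-1.0, 0.006, 0.01, 15.882], [0.011, 0.063, 0.998, 991.056], [0.0, 0.0, 0.0, 1.0]]}
wrist {'fov_y': 59.647, 'cx': 313.848, 'cy': 198.449, 'T': [[0.358, 0.889, 0.284, 304.479], [-0.934, 0.341, 0.109, -579.735], [0.0, -0.305, 0.952, 374.184], [0.0, 0.0, 0.0, 1.0]]}
{'t': 0.15, 'qpos': array([-1.28858228e+00,  1.24346962e-01,  1.65135726e+00,  1.44930222e-05,
        1.36752155e+00, -8.26276699e-02]), 'qd': array([ 0.00030726, -0.00175939, -0.00445743,  0.00019295, -0.00032475,
       -0.00190326]), 'joint_torque': array([ 6.45023465e-05, -4.24230623e+01, -3.66014922e+01, -5.86967462e-05,
        4.60516429e-03,  1.35056595e-05]), 'eef_pos': array([ 231.75673148, -606.80633051,  252.34258295]), 'eef_rot': array([[ 9.34181330e-01,  3.56798329e-01, -4.41160480e-04],
       [ 3.56798571e-01, -9.34180019e-01,  1.57246102e-03],
       [ 1.48928159e-04, -1.62636915e-03, -9.99998666e-01]]), 'force': array([ 0.38733276,  0.47507223, -0.00169625]), 'torque': array([ 0.02114817,  0.02296161, -0.0244239 ]), 'width': 1.001698218868937}
```

View pics/a_top.png

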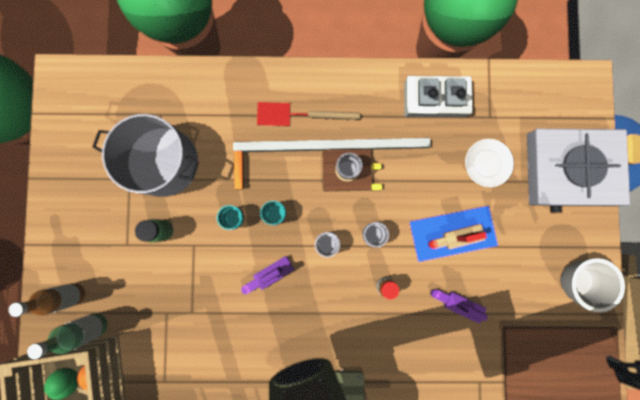

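View pics/a_side.png

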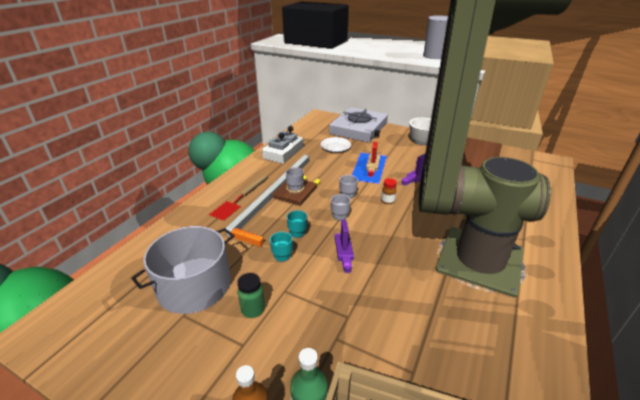

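The top view shows two loose steel beakers at (327,243) and (375,233), and beaker0 on the sled at (349,166). The stick is on the blue mat at (458,237). The look-alikes are two turquoise beakers at (230,217) and (273,212), and two purple sticks at (267,275) and (460,305). I choose the two grey beakers and the stick with the red handle on the mat.

```bash
cat > h.py <<'E'
from station import r
import cv2,numpy as np
from scipy.optimize import least_squares
def cam(n):
    c=r.get_calibration(n); f=200/np.tan(np.radians(c["fov_y"])/2); return f,c["cx"],c["cy"],np.array(c["T"])
def proj(C,P):
    f,cx,cy,T=C; p=(np.atleast_2d(P)-T[:3,3])@T[:3,:3]
    return np.c_[cx+f*p[:,0]/-p[:,2],cy-f*p[:,1]/-p[:,2]]
def ray(C,uv,z):
    f,cx,cy,T=C; uv=np.atleast_2d(uv)
    d=np.c_[(uv[:,0]-cx)/f,-(uv[:,1]-cy)/f,-np.ones(len(uv))]@T[:3,:3].T
    s=(z-T[2,3])/d[:,2]; return T[:3,3]+s[:,None]*d
def save(n,name,box=None,k=1):
    im=r.capture(n); C=cam(n)
    o=im if box is None else im[box[1]:box[3],box[0]:box[2]]
    cv2.imwrite(f"pics/{name}.png",cv2.resize(o,None,fx=k,fy=k,interpolation=cv2.INTER_CUBIC)[:,:,::-1]); return im,C
def totool(dw):  # world shift mm -> tool units
    return np.round(r.observe()["eef_rot"].T@np.array(dw)/40,3)
def hull(mask):
    return cv2.convexHull(np.argwhere(mask)[:,::-1].astype(np.int32))[:,0]
def st():
    s=r.observe(); print("t",round(s["t"],2),"pos",np.round(s["eef_pos"],1),"w",round(s["width"],3),"F",np.round(s["force"],1)); return s
def fitcyl(C,mask,z0,prof,x0):
    """fit x,y of an upright revolved body: silhouette rendered vs mask (hull)"""
    a=np.linspace(0,2*np.pi,60)
    m=np.zeros((400,640),np.uint8); cv2.fillConvexPoly(m,hull(mask),1)
    M=m.astype(float)
    def cost(p):
        P=np.vstack([np.c_[p[0]+R*np.cos(a),p[1]+R*np.sin(a),0*a+z0+h] for R,h in prof])
        w=cv2.convexHull(proj(C,P).astype(np.float32))
        i=np.zeros((400,640),np.uint8); cv2.fillConvexPoly(i,np.round(w*16).astype(np.int32),1,shift=4)
        return np.abs(i-M).sum()/M.sum()
    from scipy.optimize import minimize
    o=minimize(cost,x0,method="Nelder-Mead",options=dict(initial_simplex=[x0,[x0[0]+8,x0[1]],[x0[0],x0[1]+8]],xatol=.2,fatol=1e-4))
    return o.x,o.fun
BK=[(22.5,0),(25.5,8),(31,30),(31,66)]
E
python3 - <<'E'
from h import *
im,C=save("top","b_top",(300,120,510,280),3.5)
for t in["beakerA","stick","sled","rail","mat","pot","jar","saucer","beaker0"]:
    for q in r.regions_of("top",t):
        ys,xs=np.nonzero(q["mask"]); 
        print(t,round(q["confidence"],2),q["extent"],len(xs), np.round(xs.mean(),1) if len(xs) else 0,np.round(ys.mean(),1) if len(xs) else 0, "w@30",np.round(ray(C,[xs.mean(),ys.mean()],30)[0][:2],0))
        if t=="beakerA": 
            x,f=fitcyl(C,q["mask"],0,BK,ray(C,[xs.mean(),ys.mean()],33)[0][:2]); print("   fit",x.round(1),round(f,3))
E
```

```text
stick 0.7 [242.8, 253.9, 50.0, 38.0] 805 269.6 275.0 w@30 [353. 143.]
stick 0.68 [429.7, 224.4, 58.5, 23.3] 825 460.1 237.4 w@30 [ 452. -352.]
stick 0.67 [428.1, 290.4, 58.7, 38.2] 869 461.1 305.7 w@30 [ 276. -351.]
sled 0.91 [322.2, 149.3, 57.3, 44.3] 1660 348.9 171.8 w@30 [622. -61.]
sled 0.26 [337.8, 152.5, 26.1, 27.9] 492 348.6 166.7 w@30 [636. -60.]
rail 0.65 [238.1, 138.4, 192.6, 54.9] 2240 317.0 149.0 w@30 [682.  23.]
mat 0.81 [409.5, 206.6, 88.3, 51.4] 2610 451.1 232.6 w@30 [ 464. -328.]
mat 0.67 [428.3, 225.1, 58.3, 23.8] 888 459.3 237.9 w@30 [ 451. -349.]
pot 0.8 [92.9, 109.7, 107.5, 88.4] 6366 148.5 156.3 w@30 [660. 465.]
jar 0.78 [133.0, 216.5, 43.7, 27.0] 798 154.2 230.3 w@30 [467. 443.]
jar 0.29 [463.1, 141.6, 49.8, 42.3] 1772 489.2 162.8 w@30 [ 649. -432.]
saucer 0.82 [460.1, 143.0, 52.8, 41.7] 1827 489.3 162.6 w@30 [ 649. -433.]
beaker0 0.64 [337.9, 151.7, 23.4, 27.3] 494 348.1 166.1 w@30 [637. -59.]
```

View pics/b_top.png

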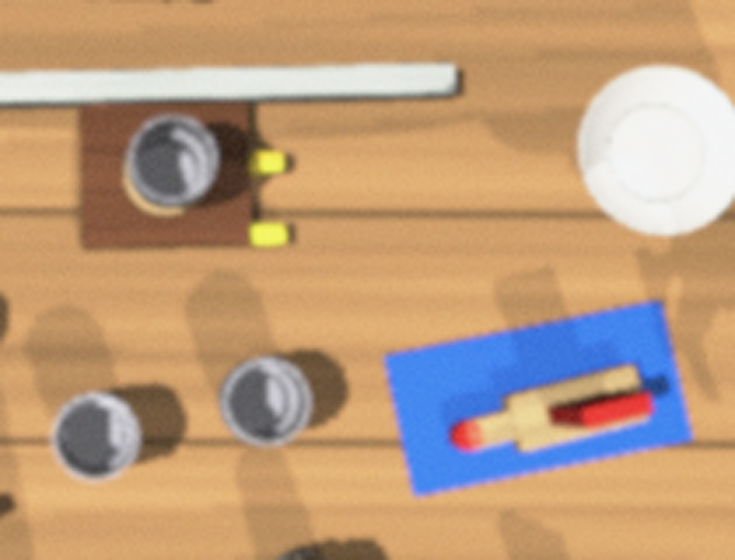

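```bash
python3 - <<'E'
from h import *
C=cam("top")
print(ray(C,[[376.3,233.7],[327.4,244.3]],66).round(1),ray(C,[349.4,165.7],86).round(1))
# rail near edge ends: crop (0,103)?,(460,95); sled corners crop (82,247),(250,245) z20; mat corners z4
k=lambda u:np.array(u)/3.5+[300,120]
print("rail",ray(C,k([[5,103],[450,96]]),0).round(1),"sled",ray(C,k([[82,247],[252,243],[82,105],[252,100]]),20).round(1))
print("mat",ray(C,k([[387,354],[661,301],[691,438],[416,494]]),4).round(1))
print("tip",ray(C,k([[455,435]]),13).round(1),"foot rear corners",ray(C,k([[634,368],[507,400],[522,450]]),24).round(1))
tgt=np.array([*ray(C,[376.3,233.7],66)[0][:2],240]); s=st(); print(totool(tgt-s["eef_pos"]))
E
```

```text
[[ 461.  -127.1   66. ]
 [ 434.1   -4.6   66. ]] [[629.1 -57.9  86. ]]
rail [[ 687.4   65.6    0. ]
 [ 695.4 -281.2    0. ]] sled [[ 573.4    5.5   20. ]
 [ 577.2 -123.3   20. ]
 [ 682.     6.    20. ]
 [ 686.8 -123.6   20. ]]
mat [[ 494.  -228.9    4. ]
 [ 535.9 -440.9    4. ]
 [ 431.  -461.5    4. ]
 [ 387.6 -250.     4. ]]
tip [[ 432.9 -277.7   13. ]] foot rear corners [[ 484.1 -410.1   24. ]
 [ 459.7 -313.8   24. ]
 [ 422.4 -324.5   24. ]]
t 0.65 pos [ 231.9 -607.2  253.4] w 0.999 F [-0.1 -0.   0.2]
[ 9.635 -9.17   0.333]
```

```bash
python3 -m creep '[{"linear":[0.96,-0.92,0.03],"rot":[0,0,0],"claw":-1},{"linear":[0.96,-0.92,0.03],"rot":[0,0,0],"claw":-1},{"linear":[0.96,-0.92,0.03],"rot":[0,0,0],"claw":-1},{"linear":[0.96,-0.92,0.03],"rot":[0,0,0],"claw":-1},{"linear":[0.96,-0.92,0.03],"rot":[0,0,0],"claw":-1},{"linear":[0.96,-0.92,0.03],"rot":[0,0,0],"claw":-1},{"linear":[0.96,-0.92,0.03],"rot":[0,0,0],"claw":-1},{"linear":[0.96,-0.92,0.03],"rot":[0,0,0],"claw":-1},{"linear":[0.96,-0.92,0.03],"rot":[0,0,0],"claw":-1},{"linear":[0.96,-0.92,0.03],"rot":[0,0,0],"claw":-1}]' 25; cat > g.py <<'E'
from h import *
s=st(); print("qpos",s["qpos"].round(2),"R",s["eef_rot"][:2,:2].round(3).tolist())
E
python3 g.py
```

```text
t: 1.48
eef_pos: [411.7, -229.5, 243.1]
eef_rot: [[0.939, 0.343, 0.003], [0.343, -0.939, -0.005], [0.001, 0.005, -1.0]]
force: [1.2, 0.1, -0.1]
width: 1.002
t 1.48 pos [ 411.7 -229.5  243.1] w 1.002 F [ 1.2  0.1 -0.1]
qpos [-0.62 -0.28  2.05 -0.    1.37  0.6 ] R [[0.939, 0.343], [0.343, -0.939]]
```

```bash
python3 -m creep '[{"linear":[0.8,-0.8,0],"rot":[0,0,0],"claw":-1},{"linear":[0.7,-0.7,0],"rot":[0,0,0],"claw":-1},{"linear":[0.5,-0.45,0],"rot":[0,0,0],"claw":-1},{"linear":[0.1,-0.1,0],"rot":[0,0,0],"claw":-1},{"linear":[0,0,0],"rot":[0,0,0],"claw":-1},{"linear":[0,0,0],"rot":[0,0,0],"claw":-1}]'; python3 - <<'E'
from h import *
st(); im,C=save("wrist","c_w")
for t in["beakerA","beakerB"]:
    for q in r.regions_of("wrist",t):
        ys,xs=np.nonzero(q["mask"])
        x,f=fitcyl(C,q["mask"],0,BK,ray(C,[xs.mean(),ys.mean()],33)[0][:2]); print(t,q["confidence"],q["extent"],x.round(1),round(f,3))
E
```

```text
t: 1.98
eef_pos: [463.4, -117.0, 244.3]
eef_rot: [[0.936, 0.352, 0.008], [0.352, -0.936, -0.005], [0.005, 0.007, -1.0]]
force: [0.0, 0.2, 0.1]
width: 1.001
t 1.98 pos [ 463.4 -117.   244.3] w 1.001 F [0.  0.2 0.1]
beakerB 0.88 [144.0, 128.0, 83.7, 73.1] [434.  -5.] 0.014
```

View pics/c_w.png

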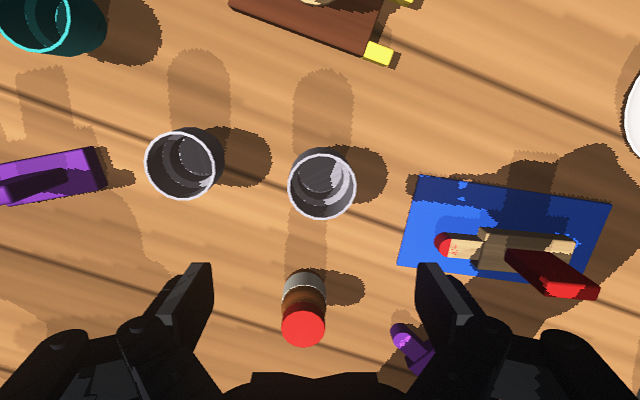

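The wrist view shows the two grey steel beakers at (322,187) and (181,165). The turquoise beaker is at the top left, and the real stick is on the mat at (520,250). Next I refine both beaker rims by an ellipse fit.

```bash
cat >> h.py <<'E'
def rim(im,C,x0,z,R=30.5):
    """refine centre of a rim circle at height z: maximise brightness on the projected thin ring"""
    g=cv2.GaussianBlur(im.min(axis=2).astype(np.float32),(0,0),1.0)
    a=np.linspace(0,2*np.pi,180)
    def val(x,y):
        uv=proj(C,np.c_[x+R*np.cos(a),y+R*np.sin(a),0*a+z]).astype(np.float32)
        return cv2.remap(g,uv[:,:1],uv[:,1:],cv2.INTER_LINEAR).clip(0,200).mean()
    best=None
    for step,n in((2,7),(.5,6)):
        c=x0 if best is None else best[1:]
        best=max((val(c[0]+i*step,c[1]+j*step),c[0]+i*step,c[1]+j*step) for i in range(-n,n+1) for j in range(-n,n+1))
    return np.round(best,1)
E
python3 - <<'E'
from h import *
im=cv2.imread("pics/c_w.png")[:,:,::-1]; C=cam("wrist")
for x0 in([461,-127],[434,-5]):
    for z in(66,): print(ray(C,proj(C,[*x0,z]),66).round(0),rim(im,C,x0,z,30),rim(im,C,x0,z,29))
s=st(); b=rim(im,C,[461,-127],66)[1:]
print(proj(C,[*b,66]),"tool move",totool([b[0]-s["eef_pos"][0],b[1]-s["eef_pos"][1],0]),"to z55",(s["eef_pos"][2]-52)/40)
E
```

```text
[[ 461. -127.   66.]] [ 188.8  459.5 -129. ] [ 182.3  459.5 -129. ]
[[434.  -5.  66.]] [192.8 434.   -5.5] [185.2 434.   -6. ]
t 2.13 pos [ 463.  -118.2  244.2] w 1.002 F [-0.5 -0.8 -1.1]
[[321.04760458 187.43898283]] tool move [-0.177  0.223  0.001] to z55 4.804118382686945
```

```bash
python3 -m creep '[{"linear":[-0.18,0.22,0],"rot":[0,0,0],"claw":-1},{"linear":[0,0,0],"rot":[0,0,0],"claw":-1},{"linear":[0,0,0.8],"rot":[0,0,0],"claw":-1},{"linear":[0,0,0.9],"rot":[0,0,0],"claw":-1},{"linear":[0,0,0.9],"rot":[0,0,0],"claw":-1},{"linear":[0,0,0.6],"rot":[0,0,0],"claw":-1},{"linear":[0,0,0],"rot":[0,0,0],"claw":-1}]'
cat > to.py <<'E'
import sys
from h import *
# to.py x y z [yaw_deg]: shift in tool units; rotation vec to vertical / yaw
s=st(); a=[float(v) for v in sys.argv[1:]]
print("lin",totool(np.array(a[:3])-s["eef_pos"]))
R=s["eef_rot"]; y=np.radians(a[3]) if len(a)>3 else np.arctan2(R[1,0],R[0,0])
D=np.array([[np.cos(y),np.sin(y),0],[np.sin(y),-np.cos(y),0],[0,0,-1]])
from scipy.spatial.transform import Rotation as Ro
print("rot",Ro.from_matrix(R.T@D).as_rotvec().round(3),"yaw",np.degrees(np.arctan2(R[1,0],R[0,0])).round(1),"q",s["qpos"].round(2))
E
python3 to.py 459.5 -129 56
```

```text
t: 2.72
eef_pos: [461.4, -138.3, 116.7]
eef_rot: [[0.942, 0.335, 0.018], [0.335, -0.942, -0.009], [0.014, 0.015, -1.0]]
force: [-1.5, 0.8, 0.1]
width: 0.999
t 2.72 pos [ 461.4 -138.3  116.7] w 0.999 F [-1.5  0.8  0.1]
lin [ 0.012 -0.258  1.514]
rot [ 0.015 -0.014 -0.   ] yaw 19.6 q [-0.4  -0.14  2.15 -0.    1.11  0.83]
```

```bash
python3 -m creep '[{"linear":[0,-0.2,0],"rot":[0.015,-0.014,0],"claw":-1},{"linear":[0,0,0],"rot":[0,0,0],"claw":-1},{"linear":[0,0,0],"rot":[0,0,0],"claw":-1},{"linear":[0,0,0],"rot":[0,0,0],"claw":-1}]';python3 to.py 459.5 -129 56
```

```text
t: 3.05
eef_pos: [459.3, -131.9, 119.7]
eef_rot: [[0.944, 0.331, -0.0], [0.331, -0.944, 0.001], [-0.0, -0.001, -1.0]]
force: [0.2, -0.5, 0.6]
width: 1.001
t 3.05 pos [ 459.3 -131.9  119.7] w 1.001 F [ 0.2 -0.5  0.6]
lin [ 0.029 -0.066  1.592]
rot [-0.001  0.    -0.   ] yaw 19.3 q [-0.39 -0.14  2.15  0.    1.13  0.84]
```

```bash
python3 -m creep '[{"linear":[0.03,-0.07,0.2],"rot":[0,0,0],"claw":-1},{"linear":[0,0,0.4],"rot":[0,0,0],"claw":-1},{"linear":[0,0,0.4],"rot":[0,0,0],"claw":-1},{"linear":[0,0,0.4],"rot":[0,0,0],"claw":-1},{"linear":[0,0,0.2],"rot":[0,0,0],"claw":-1},{"linear":[0,0,0],"rot":[0,0,0],"claw":-1},{"linear":[0,0,0],"rot":[0,0,0],"claw":-1}]';python3 to.py 459.5 -129 56
```

```text
t: 3.63
eef_pos: [467.1, -130.3, 62.0]
eef_rot: [[0.943, 0.332, 0.018], [0.332, -0.943, -0.007], [0.015, 0.012, -1.0]]
force: [-0.2, -0.3, -0.1]
width: 1.001
t 3.63 pos [ 467.1 -130.3   62. ] w 1.001 F [-0.2 -0.3 -0.1]
lin [-0.17  -0.096  0.145]
rot [ 0.012 -0.015 -0.   ] yaw 19.4 q [-0.38 -0.05  2.17  0.    1.    0.85]
```

```bash
python3 -m creep '[{"linear":[-0.17,-0.1,0.1],"rot":[0.012,-0.015,0],"claw":-1},{"linear":[0,0,0.0],"rot":[0,0,0],"claw":-1},{"linear":[0,0,0],"rot":[0,0,0],"claw":-1},{"linear":[0,0,0],"rot":[0,0,0],"claw":-1}]';python3 to.py 459.5 -129 56
```

```text
t: 3.97
eef_pos: [460.4, -129.2, 60.2]
eef_rot: [[0.943, 0.332, 0.002], [0.332, -0.943, -0.001], [0.002, 0.002, -1.0]]
force: [-0.3, -0.3, 0.5]
width: 1.0
t 3.97 pos [ 460.4 -129.2   60.2] w 1.0 F [-0.3 -0.3  0.5]
lin [-0.019 -0.012  0.106]
rot [ 0.002 -0.002 -0.   ] yaw 19.4 q [-0.39 -0.05  2.18 -0.    1.01  0.85]
```

```bash
python3 -m creep '[{"linear":[-0.02,-0.01,0.08],"rot":[0.002,-0.002,0],"claw":-1},{"linear":[0,0,0],"rot":[0,0,0],"claw":1},{"linear":[0,0,0],"rot":[0,0,0],"claw":1},{"linear":[0,0,0],"rot":[0,0,0],"claw":1},{"linear":[0,0,0],"rot":[0,0,0],"claw":1},{"linear":[0,0,0],"rot":[0,0,0],"claw":1},{"linear":[0,0,0],"rot":[0,0,0],"claw":1},{"linear":[0,0,0],"rot":[0,0,0],"claw":1}]' 25;python3 to.py 629 -58 220
```

```text
t: 4.63
eef_pos: [460.6, -129.6, 58.4]
eef_rot: [[0.943, 0.332, 0.003], [0.332, -0.943, -0.001], [0.002, 0.002, -1.0]]
force: [-0.7, 0.5, 1.1]
width: 0.725
t 4.63 pos [ 460.6 -129.6   58.4] w 0.725 F [-0.7  0.5  1.1]
lin [ 4.575 -0.285 -4.029]
rot [ 0.002 -0.002 -0.   ] yaw 19.4 q [-0.39 -0.05  2.18  0.    1.    0.85]
```

```bash
python3 -m creep '[{"linear":[0,0,-0.3],"rot":[0,0,0],"claw":1},{"linear":[0,0,-0.5],"rot":[0,0,0],"claw":1},{"linear":[0,0,-0.6],"rot":[0,0,0],"claw":1},{"linear":[0,0,-0.6],"rot":[0,0,0],"claw":1},{"linear":[0.2,0,-0.6],"rot":[0,0,0],"claw":1},{"linear":[0.4,0,-0.6],"rot":[0,0,0],"claw":1},{"linear":[0.4,0,-0.6],"rot":[0,0,0],"claw":1},{"linear":[0.3,0,-0.3],"rot":[0,0,0],"claw":1},{"linear":[0,0,0],"rot":[0,0,0],"claw":1},{"linear":[0,0,0],"rot":[0,0,0],"claw":1}]';python3 to.py 629 -58 220; python3 - <<'E'
from h import *
im,C=save("wrist","d_w"); s=st()
print(rim(im,C,[629,-58],86,30),rim(im,C,[629,-58],86,29))
for q in r.regions_of("wrist","beaker0"): print(q["confidence"],q["extent"])
E
```

```text
t: 5.47
eef_pos: [506.8, -110.2, 223.4]
eef_rot: [[0.944, 0.331, -0.009], [0.331, -0.944, 0.004], [-0.007, -0.006, -1.0]]
force: [0.0, -0.2, -1.7]
width: 0.725
t 5.47 pos [ 506.8 -110.2  223.4] w 0.725 F [ 0.  -0.2 -1.7]
lin [ 3.315 -0.22   0.061]
rot [-0.006  0.007 -0.   ] yaw 19.3 q [-0.32 -0.14  1.97  0.    1.33  0.92]
t 5.52 pos [ 506.6 -110.2  223.1] w 0.723 F [ 0.5 -0.2 -0.5]
[ 89.6 632.5 -58.5] [ 91.7 631.5 -59. ]
0.64 [257.3, 0.0, 91.1, 48.0]
```

View pics/d_w.png

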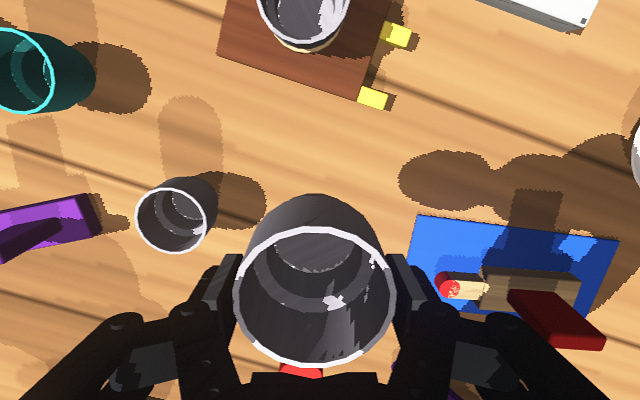

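The beaker is held upright, with its rim at (315,297). Beaker0 is cut off at the top at (305,10). I'll move closer to see it fully.

```bash
python3 -m creep '[{"linear":[0.4,0,0],"rot":[0,0,0],"claw":1},{"linear":[0.6,-0.1,0],"rot":[-0.006,0.006,0],"claw":1},{"linear":[0.5,-0.1,0],"rot":[0,0,0],"claw":1},{"linear":[0,0,0],"rot":[0,0,0],"claw":1},{"linear":[0,0,0],"rot":[0,0,0],"claw":1},{"linear":[0,0,0],"rot":[0,0,0],"claw":1}]'; python3 - <<'E'
from h import *
im,C=save("wrist","e_w"); s=st(); p=s["eef_pos"]; R=s["eef_rot"]
b=rim(im,C,[630,-58],86,30)
for Rr in(29.5,30.5): print("b0",rim(im,C,[630,-58],86,Rr),"held",rim(im,C,p[:2],p[2]+7.6,Rr), "tcp",p.round(1))
print(proj(C,[*b[1:],86]).round(0), R[:,2].round(3))
print("B",rim(im,C,[434,-5],66,30))
E
```

```text
t: 6.07
eef_pos: [553.1, -82.9, 210.4]
eef_rot: [[0.945, 0.327, -0.021], [0.327, -0.945, 0.004], [-0.019, -0.01, -1.0]]
force: [-0.3, 0.5, -1.1]
width: 0.722
t 6.12 pos [552.8 -83.  210.1] w 0.722 F [-0.   0.4 -2. ]
b0 [200.  631.5 -58.5] held [171.5 552.8 -84. ] tcp [552.8 -83.  210.1]
b0 [182.5 632.  -58.5] held [171.6 552.8 -84. ] tcp [552.8 -83.  210.1]
[[319.  75.]] [-0.022  0.004 -1.   ]
B [134.1 433.   -5. ]
```

View pics/e_w.png

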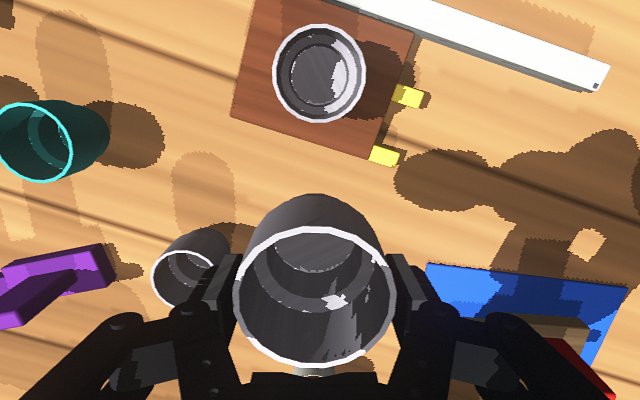

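```bash
python3 to.py 631.8 -57.5 165
```

```text
t 6.12 pos [552.8 -83.  210.1] w 0.722 F [-0.   0.4 -2. ]
lin [2.097 0.054 1.086]
rot [-0.011  0.02  -0.   ] yaw 19.1 q [-0.24 -0.03  1.89 -0.    1.31  0.99]
```

```bash
python3 -m creep '[{"linear":[0.4,0,0],"rot":[-0.01,0.02,0],"claw":1},{"linear":[0.5,0,0],"rot":[0,0.008,0],"claw":1},{"linear":[0.5,0,0.1],"rot":[0,0.008,0],"claw":1},{"linear":[0.4,0,0.2],"rot":[0,0.005,0],"claw":1},{"linear":[0.2,0.05,0.2],"rot":[0,0,0],"claw":1},{"linear":[0,0,0],"rot":[0,0,0],"claw":1},{"linear":[0,0,0],"rot":[0,0,0],"claw":1}]'; python3 to.py 631.8 -57.5 150
```

```text
t: 6.7
eef_pos: [631.6, -59.5, 188.3]
eef_rot: [[0.947, 0.322, 0.025], [0.321, -0.947, 0.007], [0.026, 0.001, -1.0]]
force: [0.2, -0.3, -0.6]
width: 0.724
t 6.7 pos [631.6 -59.5 188.3] w 0.724 F [ 0.2 -0.3 -0.6]
lin [-0.003 -0.048  0.957]
rot [ 0.001 -0.026 -0.   ] yaw 18.8 q [-0.18  0.12  1.76  0.01  1.23  1.06]
```

```bash
python3 -m creep '[{"linear":[0,-0.05,0.2],"rot":[0,-0.026,0],"claw":1},{"linear":[0,0,0.25],"rot":[0,0,0],"claw":1},{"linear":[0,0,0.25],"rot":[0,0,0],"claw":1},{"linear":[0,0,0.2],"rot":[0,0,0],"claw":1},{"linear":[0,0,0],"rot":[0,0,0],"claw":1},{"linear":[0,0,0],"rot":[0,0,0],"claw":1}]'; python3 to.py 631.8 -57.5 150
```

```text
t: 7.2
eef_pos: [628.4, -58.4, 148.0]
eef_rot: [[0.947, 0.32, -0.004], [0.32, -0.947, -0.002], [-0.005, 0.001, -1.0]]
force: [0.7, -0.2, -0.2]
width: 0.723
t 7.2 pos [628.4 -58.4 148. ] w 0.723 F [ 0.7 -0.2 -0.2]
lin [ 0.087  0.005 -0.049]
rot [0.001 0.005 0.   ] yaw 18.7 q [-0.18  0.17  1.78 -0.    1.19  1.07]
```

```bash
python3 -m creep '[{"linear":[0.09,0.02,0],"rot":[0,0.005,0],"claw":1},{"linear":[0,0,0],"rot":[0,0,0],"claw":1},{"linear":[0,0,0],"rot":[0,0,0],"claw":1}]'; python3 to.py 631.8 -57.5 116
```

```text
t: 7.45
eef_pos: [632.1, -58.2, 147.9]
eef_rot: [[0.948, 0.32, 0.001], [0.32, -0.948, -0.0], [0.001, 0.0, -1.0]]
force: [-0.6, 0.4, -0.3]
width: 0.723
t 7.45 pos [632.1 -58.2 147.9] w 0.723 F [-0.6  0.4 -0.3]
lin [-0.003 -0.019  0.798]
rot [ 0.    -0.001 -0.   ] yaw 18.6 q [-0.18  0.18  1.78 -0.    1.19  1.07]
```

```bash
python3 -m creep '[{"linear":[0,-0.02,0.15],"rot":[0,0,0],"claw":1},{"linear":[0,0,0.15],"rot":[0,0,0],"claw":1},{"linear":[0,0,0.15],"rot":[0,0,0],"claw":1},{"linear":[0,0,0.15],"rot":[0,0,0],"claw":1},{"linear":[0,0,0],"rot":[0,0,0],"claw":1},{"linear":[0,0,0],"rot":[0,0,0],"claw":1}]'; python3 to.py 631.8 -57.5 115
```

```text
t: 7.95
eef_pos: [632.6, -57.5, 122.6]
eef_rot: [[0.948, 0.32, 0.003], [0.32, -0.948, -0.001], [0.002, 0.002, -1.0]]
force: [0.2, 0.8, -1.3]
width: 0.725
t 7.95 pos [632.6 -57.5 122.6] w 0.725 F [ 0.2  0.8 -1.3]
lin [-0.018 -0.006  0.19 ]
rot [ 0.002 -0.002 -0.   ] yaw 18.6 q [-0.18  0.2   1.79 -0.    1.14  1.07]
```

```bash
python3 -m creep '[{"linear":[-0.02,0,0.1],"rot":[0,0,0],"claw":1},{"linear":[0,0,0.1],"rot":[0,0,0],"claw":1},{"linear":[0,0,0],"rot":[0,0,0],"claw":1},{"linear":[0,0,0],"rot":[0,0,0],"claw":1}]'; python3 to.py 631.8 -57.5 115
```

```text
t: 8.28
eef_pos: [632.4, -57.8, 114.5]
eef_rot: [[0.948, 0.32, 0.004], [0.32, -0.948, -0.001], [0.004, 0.002, -1.0]]
force: [-0.9, -0.1, 0.2]
width: 0.724
t 8.28 pos [632.4 -57.8 114.5] w 0.724 F [-0.9 -0.1  0.2]
lin [-0.012 -0.013 -0.012]
rot [ 0.002 -0.004 -0.   ] yaw 18.6 q [-0.18  0.21  1.8  -0.    1.13  1.07]
```

```bash
python3 -m creep '[{"linear":[0,0,0],"rot":[0,0,0],"claw":-0.7},{"linear":[0,0,0],"rot":[0,0,0],"claw":-1},{"linear":[0,0,0],"rot":[0,0,0],"claw":-1},{"linear":[0,0,0],"rot":[0,0,0],"claw":-1},{"linear":[0,0,-0.3],"rot":[0,0,0],"claw":-1},{"linear":[0,0,-0.5],"rot":[0,0,0],"claw":-1},{"linear":[0,0,-0.6],"rot":[0,0,0],"claw":-1},{"linear":[0,0,-0.6],"rot":[0,0,0],"claw":-1},{"linear":[0,0,-0.4],"rot":[0,0,0],"claw":-1},{"linear":[0,0,0],"rot":[0,0,0],"claw":-1}]'; python3 to.py 434 -5.5 230
```

```text
t: 9.12
eef_pos: [631.5, -57.7, 217.6]
eef_rot: [[0.948, 0.32, 0.003], [0.32, -0.948, -0.001], [0.003, 0.002, -1.0]]
force: [1.5, -0.9, 1.0]
width: 0.998
t 9.12 pos [631.5 -57.7 217.6] w 0.998 F [ 1.5 -0.9  1. ]
lin [-4.26  -2.814 -0.327]
rot [ 0.002 -0.003 -0.   ] yaw 18.6 q [-0.18  0.11  1.72 -0.    1.3   1.07]
```

```bash
python3 -m creep '[{"linear":[-0.4,-0.3,-0.1],"rot":[0,0,0],"claw":-1},{"linear":[-0.5,-0.3,-0.1],"rot":[0,0,0],"claw":-1},{"linear":[-0.6,-0.4,0],"rot":[0,0,0],"claw":-1},{"linear":[-0.6,-0.4,0],"rot":[0,0,0],"claw":-1},{"linear":[-0.6,-0.4,0],"rot":[0,0,0],"claw":-1},{"linear":[-0.6,-0.4,0],"rot":[0,0,0],"claw":-1},{"linear":[-0.5,-0.3,0],"rot":[0,0,0],"claw":-1},{"linear":[-0.4,-0.3,0],"rot":[0,0,0],"claw":-1},{"linear":[0,0,0],"rot":[0,0,0],"claw":-1},{"linear":[0,0,0],"rot":[0,0,0],"claw":-1}]'; python3 to.py 434 -5.5 150
```

```text
t: 9.95
eef_pos: [428.1, -3.4, 223.6]
eef_rot: [[0.948, 0.319, 0.008], [0.319, -0.948, -0.002], [0.007, 0.004, -1.0]]
force: [0.9, -0.3, 0.7]
width: 1.007
t 9.95 pos [428.1  -3.4 223.6] w 1.007 F [ 0.9 -0.3  0.7]
lin [0.111 0.088 1.842]
rot [ 0.004 -0.007 -0.   ] yaw 18.6 q [-0.13 -0.38  2.16 -0.    1.36  1.11]
```

```bash
python3 - <<'E'
from h import *
im,C=save("wrist","f_w"); st()
b=rim(im,C,[434,-5.5],66,29.5); print(b,rim(im,C,[434,-5.5],66,30.5),proj(C,[*b[1:],66]))
E
python3 -m creep '[{"linear":[0.1,0.08,0.2],"rot":[0.004,-0.007,0],"claw":-1},{"linear":[-0.02,0,0.5],"rot":[0,0,0],"claw":-1},{"linear":[-0.02,0,0.5],"rot":[0,-0.005,0],"claw":-1},{"linear":[-0.02,0,0.5],"rot":[0,-0.005,0],"claw":-1},{"linear":[0,0,0.2],"rot":[0,0,0],"claw":-1},{"linear":[0,0,0],"rot":[0,0,0],"claw":-1},{"linear":[0,0,0],"rot":[0,0,0],"claw":-1}]'; python3 to.py 434 -5.5 58
```

```text
t 10.0 pos [428.2  -3.5 223.5] w 1.0 F [0.3 0.9 0.1]
[190.1 434.   -5. ] [171.8 433.5  -5. ] [[315.77984177 180.32380111]]
t: 10.58
eef_pos: [437.5, -8.5, 143.6]
eef_rot: [[0.948, 0.317, -0.01], [0.317, -0.948, -0.003], [-0.011, -0.0, -1.0]]
force: [0.8, 0.9, 0.8]
width: 1.0
t 10.58 pos [437.5  -8.5 143.6] w 1.0 F [0.8 0.9 0.8]
lin [-0.035 -0.098  2.141]
rot [-0.     0.011 -0.   ] yaw 18.5 q [-0.14 -0.27  2.21 -0.01  1.21  1.11]
```

View pics/f_w.png

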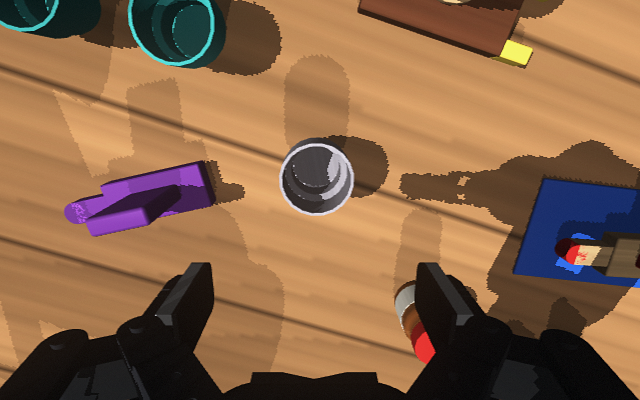

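The grey beaker is centred at (316,180), and the turquoise ones are well away at the top left. Descending on it.

```bash
python3 -m creep '[{"linear":[-0.03,-0.1,0.2],"rot":[0,0.006,0],"claw":-1},{"linear":[-0.02,0,0.5],"rot":[0,-0.005,0],"claw":-1},{"linear":[-0.02,0,0.5],"rot":[0,-0.005,0],"claw":-1},{"linear":[-0.02,0,0.5],"rot":[0,-0.005,0],"claw":-1},{"linear":[0,0,0.2],"rot":[0,0,0],"claw":-1},{"linear":[0,0,0],"rot":[0,0,0],"claw":-1},{"linear":[0,0,0],"rot":[0,0,0],"claw":-1}]'; python3 to.py 434 -5.5 58
```

```text
t: 11.17
eef_pos: [438.2, -6.1, 70.6]
eef_rot: [[0.948, 0.317, -0.005], [0.317, -0.948, -0.007], [-0.007, 0.005, -1.0]]
force: [0.1, -1.5, 0.7]
width: 1.001
t 11.17 pos [438.2  -6.1  70.6] w 1.001 F [ 0.1 -1.5  0.7]
lin [-0.092 -0.049  0.315]
rot [0.005 0.007 0.   ] yaw 18.5 q [-0.13 -0.16  2.26 -0.01  1.05  1.12]
```

```bash
python3 -m creep '[{"linear":[-0.1,-0.04,0.15],"rot":[0.005,0.004,0],"claw":-1},{"linear":[0,0,0.14],"rot":[0,0,0],"claw":-1},{"linear":[0,0,0],"rot":[0,0,0],"claw":-1},{"linear":[0,0,0],"rot":[0,0,0],"claw":-1}]'; python3 to.py 434 -5.5 58
```

```text
t: 11.5
eef_pos: [436.2, -6.1, 61.8]
eef_rot: [[0.948, 0.317, 0.005], [0.317, -0.948, -0.001], [0.004, 0.003, -1.0]]
force: [-0.3, 0.8, 0.0]
width: 1.001
t 11.5 pos [436.2  -6.1  61.8] w 1.001 F [-0.3  0.8  0. ]
lin [-0.047 -0.032  0.095]
rot [ 0.003 -0.004 -0.   ] yaw 18.5 q [-0.14 -0.16  2.27 -0.    1.02  1.11]
```

```bash
python3 -m creep '[{"linear":[-0.05,-0.03,0.1],"rot":[0.003,-0.004,0],"claw":-1},{"linear":[0,0,0],"rot":[0,0,0],"claw":-1},{"linear":[0,0,0],"rot":[0,0,0],"claw":1},{"linear":[0,0,0],"rot":[0,0,0],"claw":1},{"linear":[0,0,0],"rot":[0,0,0],"claw":1},{"linear":[0,0,0],"rot":[0,0,0],"claw":1},{"linear":[0,0,0],"rot":[0,0,0],"claw":1},{"linear":[0,0,0],"rot":[0,0,0],"claw":1}]' 25; python3 to.py 631.8 -57.5 235
```

```text
t: 12.17
eef_pos: [435.0, -5.7, 59.0]
eef_rot: [[0.948, 0.317, 0.003], [0.317, -0.948, 0.0], [0.003, 0.001, -1.0]]
force: [0.4, -0.6, 0.2]
width: 0.715
t 12.17 pos [435.   -5.7  59. ] w 0.715 F [ 0.4 -0.6  0.2]
lin [ 4.27   2.789 -4.384]
rot [ 0.001 -0.003 -0.   ] yaw 18.5 q [-0.14 -0.15  2.28  0.    1.02  1.11]
```

```bash
python3 -m creep '[{"linear":[0,0,-0.3],"rot":[0,0,0],"claw":1},{"linear":[0,0,-0.5],"rot":[0,0,0],"claw":1},{"linear":[0,0,-0.6],"rot":[0,0,0],"claw":1},{"linear":[0,0,-0.7],"rot":[0,0,0],"claw":1},{"linear":[0.1,0.1,-0.7],"rot":[0,0,0],"claw":1},{"linear":[0.3,0.3,-0.7],"rot":[0,0,0],"claw":1},{"linear":[0.5,0.5,-0.6],"rot":[0,0,0],"claw":1},{"linear":[0.5,0.5,-0.4],"rot":[0,0,0],"claw":1},{"linear":[0.5,0.5,-0.2],"rot":[0,0,0],"claw":1},{"linear":[0.3,0.4,0],"rot":[0,0,0],"claw":1}]'; python3 to.py 560 -80 235 
```

```text
t: 13.0
eef_pos: [545.3, -64.9, 249.0]
eef_rot: [[0.947, 0.32, -0.008], [0.32, -0.947, 0.002], [-0.007, -0.004, -1.0]]
force: [-0.5, 0.5, -0.7]
width: 0.715
t 13.0 pos [545.3 -64.9 249. ] w 0.715 F [-0.5  0.5 -0.7]
lin [0.229 0.477 0.346]
rot [-0.004  0.007 -0.   ] yaw 18.7 q [-0.22 -0.09  1.88 -0.    1.37  1.03]
```

```bash
python3 -m creep '[{"linear":[0.2,0.3,0.1],"rot":[-0.004,0.007,0],"claw":1},{"linear":[0,0,0],"rot":[0,0,0],"claw":1},{"linear":[0,0,0],"rot":[0,0,0],"claw":1},{"linear":[0,0,0],"rot":[0,0,0],"claw":1}]'; python3 - <<'E'
from h import *
im,C=save("wrist","i_w"); s=st(); p=s["eef_pos"]
for Rr in(29.5,30.5): print("stack",rim(im,C,[631,-58],122,Rr),"held",rim(im,C,p[:2],p[2]+7,Rr))
E
python3 to.py 631.8 -57.5 210
```

```text
t: 13.33
eef_pos: [559.8, -76.1, 244.8]
eef_rot: [[0.948, 0.318, -0.0], [0.318, -0.948, -0.0], [-0.0, 0.0, -1.0]]
force: [-0.2, 0.3, -1.6]
width: 0.718
t 13.38 pos [559.5 -75.9 244.6] w 0.72 F [ 0.2  0.3 -0.7]
stack [200. 633. -58.] held [170.7 559.  -76.9]
stack [184.4 633.  -58.5] held [168.5 559.  -76.9]
t 13.38 pos [559.5 -75.9 244.6] w 0.72 F [ 0.2  0.3 -0.7]
lin [1.859 0.139 0.865]
rot [-0.  0. -0.] yaw 18.6 q [-0.23 -0.06  1.85 -0.    1.35  1.02]
```

View pics/i_w.png

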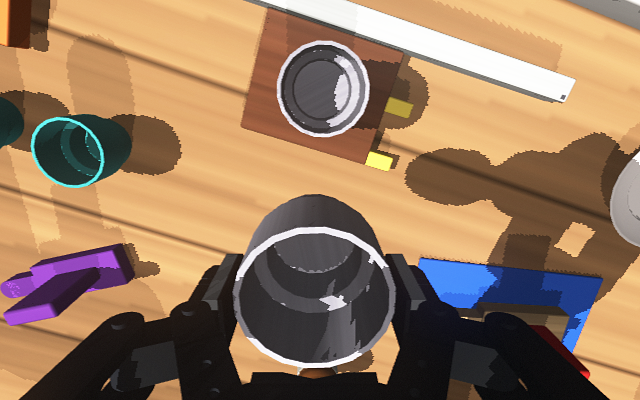

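The first nested beaker sits concentric and level, with its rim at (323,88). Now the second one.

```bash
python3 -m creep '[{"linear":[0.3,0,0],"rot":[0,0,0],"claw":1},{"linear":[0.5,0.05,0],"rot":[0,0.004,0],"claw":1},{"linear":[0.5,0.05,0.1],"rot":[0,0.004,0],"claw":1},{"linear":[0.4,0,0.2],"rot":[0,0,0],"claw":1},{"linear":[0.1,0,0.2],"rot":[0,0,0],"claw":1},{"linear":[0,0,0],"rot":[0,0,0],"claw":1},{"linear":[0,0,0],"rot":[0,0,0],"claw":1}]'; python3 to.py 633.3 -57.5 190
```

```text
t: 13.97
eef_pos: [630.1, -51.1, 223.6]
eef_rot: [[0.947, 0.321, 0.007], [0.321, -0.947, 0.004], [0.008, -0.002, -1.0]]
force: [-0.0, -0.0, -1.1]
width: 0.713
t 13.97 pos [630.1 -51.1 223.6] w 0.713 F [-0.  -0.  -1.1]
lin [0.019 0.179 0.841]
rot [-0.002 -0.008  0.   ] yaw 18.7 q [-0.17  0.1   1.73  0.01  1.31  1.07]
```

```bash
python3 -m creep '[{"linear":[0.02,0.17,0.1],"rot":[0,-0.008,0],"claw":1},{"linear":[0,0,0.25],"rot":[0,0,0],"claw":1},{"linear":[0,0,0.2],"rot":[0,0,0],"claw":1},{"linear":[0,0,0.1],"rot":[0,0,0],"claw":1},{"linear":[0,0,0],"rot":[0,0,0],"claw":1},{"linear":[0,0,0],"rot":[0,0,0],"claw":1}]'; python3 to.py 633.3 -57.5 188
```

```text
t: 14.47
eef_pos: [630.6, -58.4, 195.0]
eef_rot: [[0.947, 0.32, -0.003], [0.32, -0.947, 0.001], [-0.003, -0.002, -1.0]]
force: [0.7, -0.6, -0.2]
width: 0.719
t 14.47 pos [630.6 -58.4 195. ] w 0.719 F [ 0.7 -0.6 -0.2]
lin [ 0.071 -0.     0.175]
rot [-0.002  0.003 -0.   ] yaw 18.7 q [-0.18  0.13  1.74  0.    1.27  1.07]
```

```bash
python3 -m creep '[{"linear":[0.07,-0.01,0.07],"rot":[0,0.003,0],"claw":1},{"linear":[0,0,0],"rot":[0,0,0],"claw":1},{"linear":[0,0,0],"rot":[0,0,0],"claw":1},{"linear":[0,0,0],"rot":[0,0,0],"claw":1}]'; python3 to.py 633.3 -57.5 151
```

```text
t: 14.8
eef_pos: [633.4, -57.2, 192.5]
eef_rot: [[0.947, 0.32, 0.001], [0.32, -0.947, 0.002], [0.001, -0.002, -1.0]]
force: [0.0, 0.0, -0.9]
width: 0.715
t 14.8 pos [633.4 -57.2 192.5] w 0.715 F [ 0.   0.  -0.9]
lin [-0.007  0.008  1.037]
rot [-0.002 -0.001  0.   ] yaw 18.7 q [-0.18  0.14  1.74  0.    1.26  1.07]
```

```bash
python3 -m creep '[{"linear":[0,0,0.15],"rot":[0,0,0],"claw":1},{"linear":[0,0,0.15],"rot":[0,0,0],"claw":1},{"linear":[0,0,0.15],"rot":[0,0,0],"claw":1},{"linear":[0,0,0.15],"rot":[0,0,0],"claw":1},{"linear":[0,0,0.15],"rot":[0,0,0],"claw":1},{"linear":[0,0,0],"rot":[0,0,0],"claw":1},{"linear":[0,0,0],"rot":[0,0,0],"claw":1}]'; python3 to.py 633.3 -57.5 151
```

```text
t: 15.38
eef_pos: [633.4, -57.0, 159.1]
eef_rot: [[0.947, 0.32, 0.001], [0.32, -0.947, 0.002], [0.001, -0.002, -1.0]]
force: [-0.2, 0.5, -0.6]
width: 0.721
t 15.38 pos [633.4 -57.  159.1] w 0.721 F [-0.2  0.5 -0.6]
lin [-0.007  0.011  0.203]
rot [-0.002 -0.001  0.   ] yaw 18.7 q [-0.17  0.17  1.77  0.    1.21  1.07]
```

```bash
python3 -m creep '[{"linear":[0,0,0.1],"rot":[0,0,0],"claw":1},{"linear":[0,0,0.1],"rot":[0,0,0],"claw":1},{"linear":[0,0,0],"rot":[0,0,0],"claw":1},{"linear":[0,0,0],"rot":[0,0,0],"claw":1}]'; python3 to.py 633.3 -57.5 151
```

```text
t: 15.72
eef_pos: [634.2, -57.1, 151.3]
eef_rot: [[0.947, 0.32, 0.002], [0.32, -0.947, 0.002], [0.003, -0.001, -1.0]]
force: [-0.2, -0.1, -1.1]
width: 0.715
t 15.72 pos [634.2 -57.1 151.3] w 0.715 F [-0.2 -0.1 -1.1]
lin [-0.024  0.002  0.008]
rot [-0.001 -0.003  0.   ] yaw 18.7 q [-0.17  0.18  1.77  0.    1.19  1.07]
```

```bash
python3 -m creep '[{"linear":[-0.02,0,0],"rot":[0,0,0],"claw":-0.7},{"linear":[0,0,0],"rot":[0,0,0],"claw":-1},{"linear":[0,0,0],"rot":[0,0,0],"claw":-1},{"linear":[0,0,0],"rot":[0,0,0],"claw":-1},{"linear":[0,0,-0.3],"rot":[0,0,0],"claw":-1},{"linear":[0,0,-0.5],"rot":[0,0,0],"claw":-1},{"linear":[0,0,-0.6],"rot":[0,0,0],"claw":-1},{"linear":[0,0,-0.6],"rot":[0,0,0],"claw":-1},{"linear":[0,0,-0.4],"rot":[0,0,0],"claw":-1},{"linear":[0,0,0],"rot":[0,0,0],"claw":-1}]'; python3 to.py 480 -340 250 101
```

```text
t: 16.55
eef_pos: [632.6, -57.5, 254.6]
eef_rot: [[0.947, 0.32, 0.002], [0.32, -0.947, 0.002], [0.002, -0.001, -1.0]]
force: [0.7, 0.2, -0.1]
width: 1.003
t 16.55 pos [632.6 -57.5 254.6] w 1.003 F [ 0.7  0.2 -0.1]
lin [-5.875  5.471  0.097]
rot [ 1.000e-03 -3.000e-03 -1.437e+00] yaw 18.7 q [-0.18  0.09  1.68  0.    1.37  1.07]
```

```bash
python3 -m creep '[{"linear":[-0.5,0.5,0],"rot":[0,0,0],"claw":-1},{"linear":[-0.7,0.7,0],"rot":[0,0,0],"claw":-1},{"linear":[-0.7,0.7,0],"rot":[0,0,0],"claw":-1},{"linear":[-0.7,0.7,0],"rot":[0,0,0],"claw":-1},{"linear":[-0.7,0.7,0],"rot":[0,0,0],"claw":-1},{"linear":[-0.7,0.7,0],"rot":[0,0,0],"claw":-1},{"linear":[-0.7,0.6,0],"rot":[0,0,0],"claw":-1},{"linear":[-0.6,0.5,0],"rot":[0,0,0],"claw":-1},{"linear":[-0.3,0.2,0],"rot":[0,0,0],"claw":-1},{"linear":[0,0,0],"rot":[0,0,0],"claw":-1}]'; python3 -m creep '[{"linear":[0,0,0],"rot":[0,0,-0.12],"claw":-1},{"linear":[0,0,0],"rot":[0,0,-0.12],"claw":-1},{"linear":[0,0,0],"rot":[0,0,-0.12],"claw":-1},{"linear":[0,0,0],"rot":[0,0,-0.12],"claw":-1},{"linear":[0,0,0],"rot":[0,0,-0.12],"claw":-1},{"linear":[0,0,0],"rot":[0,0,-0.12],"claw":-1},{"linear":[0,0,0],"rot":[0,0,-0.12],"claw":-1},{"linear":[0,0,0],"rot":[0,0,-0.12],"claw":-1},{"linear":[0,0,0],"rot":[0,0,-0.12],"claw":-1},{"linear":[0,0,0],"rot":[0,0,-0.12],"claw":-1}]'; python3 to.py 480 -340 250 101
```

```text
t: 17.38
eef_pos: [483.1, -339.7, 254.3]
eef_rot: [[0.945, 0.326, 0.007], [0.326, -0.945, 0.001], [0.007, 0.001, -1.0]]
force: [-0.0, 0.1, -0.3]
width: 1.002
t: 18.22
eef_pos: [484.5, -333.4, 249.8]
eef_rot: [[-0.008, 1.0, 0.005], [1.0, 0.008, 0.008], [0.008, 0.005, -1.0]]
force: [-0.4, -0.3, -0.3]
width: 0.998
t 18.22 pos [ 484.5 -333.4  249.8] w 0.998 F [-0.4 -0.3 -0.3]
lin [-0.164 -0.114 -0.007]
rot [ 0.005 -0.008 -0.184] yaw 90.4 q [-0.7  -0.01  1.79  0.01  1.36 -0.71]
```

```bash
python3 -m creep '[{"linear":[-0.2,-0.3,0],"rot":[0.005,-0.008,-0.1],"claw":-1},{"linear":[0,0,0],"rot":[0,0,-0.08],"claw":-1},{"linear":[0,0,0],"rot":[0,0,0],"claw":-1},{"linear":[0,0,0],"rot":[0,0,0],"claw":-1}]'; python3 - <<'E'
from h import *
im,C=save("wrist","j_w"); s=st()
for q in r.regions_of("wrist","stick"): 
    print(q["confidence"],q["extent"]); np.save("m_%d.npy"%int(q["confidence"]*1000),q["mask"])
ts=save("side","j_s")
np.save("jC.npy",C[3])
E
python3 to.py 480 -340 250 101
```

```text
t: 18.55
eef_pos: [473.9, -337.9, 248.0]
eef_rot: [[-0.201, 0.98, -0.001], [0.98, 0.201, 0.002], [0.002, -0.001, -1.0]]
force: [0.7, 0.4, 1.0]
width: 0.997
t 18.6 pos [ 474.  -337.8  248. ] w 0.999 F [-0.7 -0.  -1. ]
0.87 [267.3, 96.1, 46.3, 147.3]
0.74 [41.1, 70.1, 128.1, 132.0]
t 18.7 pos [ 473.9 -338.1  248.2] w 0.999 F [-0.6  0.1 -0.6]
lin [-0.076  0.14  -0.045]
rot [-0.    -0.002  0.011] yaw 101.6 q [-0.71 -0.02  1.81  0.    1.36 -0.92]
```

View pics/j_w.png

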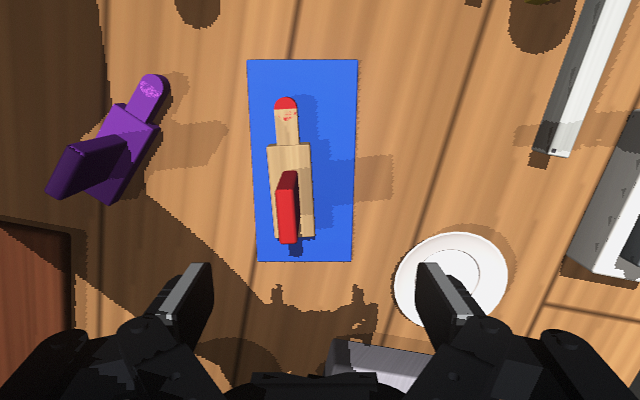

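The stick with the red handle is the real one. It stands upright on the mat with its nose tip at (285,98) and its handle top at (287,210). The purple look-alike is at (110,150). I fit its pose by silhouette.

```bash
cat >> h.py <<'E'
from scipy.optimize import minimize
def box(x0,x1,y0,y1,z0,z1): return np.array([[x,y,z] for x in(x0,x1) for y in(y0,y1) for z in(z0,z1)],float)
STK=[box(-22,22,-50,50,0,20),np.vstack([box(-11,11,45,85,0,18),box(-5,5,94,96,0,18),box(-9.5,9.5,90,91,0,18)]),box(-8,8,-25,25,20,91)]
def fitstick(C,mask,p0,z=4):
    M=mask.astype(np.uint8)
    def cost(p):
        c,s=np.cos(p[2]),np.sin(p[2]); i=np.zeros((400,640),np.uint8)  # p[2]: angle of stick y from world y
        for B in STK:
            W=np.c_[p[0]+c*B[:,0]-s*B[:,1],p[1]+s*B[:,0]+c*B[:,1],B[:,2]+z]
            cv2.fillConvexPoly(i,np.round(cv2.convexHull(proj(C,W).astype(np.float32))*16).astype(np.int32),1,shift=4)
        return float((i!=M).sum())/M.sum()
    o=minimize(cost,p0,method="Nelder-Mead",options=dict(initial_simplex=[p0,np.add(p0,[8,0,0]),np.add(p0,[0,8,0]),np.add(p0,[0,0,.08])],xatol=.01,fatol=1e-4))
    return o.x.round(3),o.fun
E
python3 - <<'E'
from h import *
import glob
f=[x for x in glob.glob("m_8*.npy")][0]; m=np.load(f); C=list(cam("wrist")); C[3]=np.load("jC.npy")
print(fitstick(C,m,[450,-368,.19]))
w=ray(C,[[267,146],[311,144],[275,238],[315,236]],24).round(1); print(w.tolist())
print("tip",ray(C,[286,97],13).round(1))
print("mat",ray(C,[[247,60],[358,60],[352,262],[257,262]],4).round(1).tolist())
# rail near edge at the end + side face
print("rail end top corners",ray(C,[[547,152],[565,158]],30).round(1).tolist())
E
```

```text
(array([ 4.55686e+02, -3.69493e+02,  2.51000e-01]), np.float64(0.06640471512770138))
[[423.8, -326.3, 24.0], [466.2, -315.4, 24.0], [448.5, -422.8, 24.0], [490.3, -411.7, 24.0]]
tip [[ 433.1 -276.9   13. ]]
mat [[388.9, -250.8, 4.0], [495.2, -228.8, 4.0], [541.2, -443.9, 4.0], [432.5, -466.5, 4.0]]
rail end top corners [[694.3, -275.2, 30.0], [714.1, -277.2, 30.0]]
```

```bash
python3 to.py 456 -369 130 104.3
```

```text
t 18.7 pos [ 473.9 -338.1  248.2] w 0.999 F [-0.6  0.1 -0.6]
lin [-0.672 -0.593  2.954]
rot [-0.    -0.002 -0.047] yaw 101.6 q [-0.71 -0.02  1.81  0.    1.36 -0.92]
```

```bash
python3 -m creep '[{"linear":[-0.35,-0.3,0],"rot":[0,0,-0.025],"claw":-1},{"linear":[-0.35,-0.3,0.2],"rot":[0,0,-0.022],"claw":-1},{"linear":[0,0,0.5],"rot":[0,0,0],"claw":-1},{"linear":[0,0,0.6],"rot":[0,0,0],"claw":-1},{"linear":[0,0,0.6],"rot":[0,0,0],"claw":-1},{"linear":[0,0,0.5],"rot":[0,0,0],"claw":-1},{"linear":[0,0,0.2],"rot":[0,0,0],"claw":-1},{"linear":[0,0,0],"rot":[0,0,0],"claw":-1},{"linear":[0,0,0],"rot":[0,0,0],"claw":-1}]'; python3 to.py 456 -369 110 104.3
```

```text
t: 19.45
eef_pos: [459.0, -372.4, 143.7]
eef_rot: [[-0.243, 0.97, 0.005], [0.97, 0.243, -0.003], [-0.004, 0.004, -1.0]]
force: [-0.3, -0.8, 0.6]
width: 1.0
t 19.45 pos [ 459.  -372.4  143.7] w 1.0 F [-0.3 -0.8  0.6]
lin [ 0.105 -0.056  0.843]
rot [ 0.004  0.004 -0.004] yaw 104.1 q [-0.77  0.09  1.88  0.    1.17 -1.02]
```

```bash
python3 -m creep '[{"linear":[0.1,-0.05,0.1],"rot":[0.004,0.004,0],"claw":-1},{"linear":[0,0,0],"rot":[0,0,0],"claw":-1},{"linear":[0,0,0],"rot":[0,0,0],"claw":-1}]'; python3 - <<'E'
from h import *
im,C=save("wrist","k_w"); st()
for q in r.regions_of("wrist","stick"): print(q["confidence"],q["extent"],fitstick(C,q["mask"],[456,-369,.25]))
E
python3 to.py 456 -369 60 104.3
```

```text
t: 19.7
eef_pos: [457.4, -369.8, 142.9]
eef_rot: [[-0.243, 0.97, 0.003], [0.97, 0.243, -0.003], [-0.003, 0.002, -1.0]]
force: [0.3, 0.8, 0.3]
width: 1.0
t 19.75 pos [ 457.5 -369.8  143. ] w 1.0 F [ 0.6  0.6 -0. ]
0.97 [0.0, 6.2, 144.5, 198.3] (array([ 6.24e+02, -6.57e+02,  5.70e-01]), np.float64(1.0))
0.77 [279.8, 54.2, 62.7, 224.3] (array([ 4.55770e+02, -3.69318e+02,  2.54000e-01]), np.float64(0.027396021699819167))
t 19.8 pos [ 457.4 -369.8  142.8] w 1.004 F [ 0.1  0.2 -0.1]
lin [ 0.035 -0.033  2.07 ]
rot [ 0.002  0.003 -0.004] yaw 104.1 q [-0.77  0.08  1.89  0.    1.17 -1.02]
```

View pics/k_w.png

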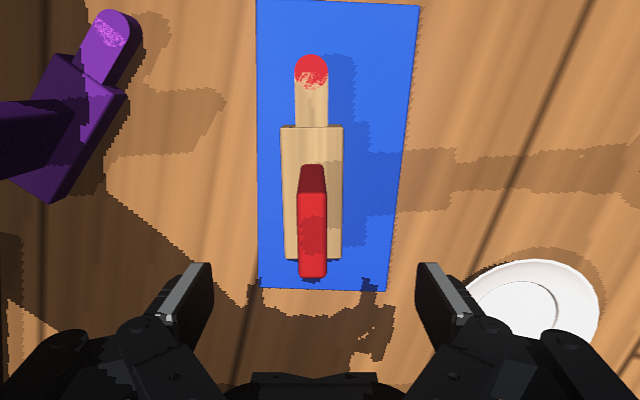

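Stick confirmed by a fit with 2.7% residual, at (311,170) between the jaws. Descending.

```bash
python3 -m creep '[{"linear":[0.03,-0.03,0.3],"rot":[0,0,0],"claw":-1},{"linear":[0,0,0.4],"rot":[0,0,0],"claw":-1},{"linear":[0,0,0.4],"rot":[0,0,0],"claw":-1},{"linear":[0,0,0.4],"rot":[0,0,0],"claw":-1},{"linear":[0,0,0.3],"rot":[0,0,0],"claw":-1},{"linear":[0,0,0],"rot":[0,0,0],"claw":-1},{"linear":[0,0,0],"rot":[0,0,0],"claw":-1}]'; python3 to.py 456 -369 60 104.3
```

```text
t: 20.38
eef_pos: [457.4, -370.5, 68.9]
eef_rot: [[-0.243, 0.97, 0.008], [0.97, 0.243, -0.008], [-0.009, 0.006, -1.0]]
force: [-0.3, -1.1, 0.2]
width: 1.001
t 20.38 pos [ 457.4 -370.5   68.9] w 1.001 F [-0.3 -1.1  0.2]
lin [ 0.047 -0.025  0.221]
rot [ 0.006  0.009 -0.004] yaw 104.1 q [-0.77  0.17  1.93  0.    1.03 -1.02]
```

```bash
python3 -m creep '[{"linear":[0.04,-0.03,0.2],"rot":[0.006,0.009,-0.004],"claw":-1},{"linear":[0,0,0],"rot":[0,0,0],"claw":-1},{"linear":[0,0,0],"rot":[0,0,0],"claw":-1}]'; python3 to.py 456 -369 60 104.3;  python3 -m creep '[{"linear":[0,0,0],"rot":[0,0,0],"claw":1},{"linear":[0,0,0],"rot":[0,0,0],"claw":1},{"linear":[0,0,0],"rot":[0,0,0],"claw":1},{"linear":[0,0,0],"rot":[0,0,0],"claw":1},{"linear":[0,0,0],"rot":[0,0,0],"claw":1},{"linear":[0,0,0],"rot":[0,0,0],"claw":1},{"linear":[0,0,0],"rot":[0,0,0],"claw":1},{"linear":[0,0,0],"rot":[0,0,0],"claw":1},{"linear":[0,0,0],"rot":[0,0,0],"claw":1}]' 90; python3 to.py 456 -369 60 104.3
```

```text
t: 20.63
eef_pos: [456.3, -369.8, 61.3]
eef_rot: [[-0.247, 0.969, 0.0], [0.969, 0.247, -0.001], [-0.001, 0.0, -1.0]]
force: [-0.0, -0.1, 0.5]
width: 1.0
t 20.63 pos [ 456.3 -369.8   61.3] w 1.0 F [-0.  -0.1  0.5]
lin [ 0.02  -0.003  0.033]
rot [0.    0.001 0.   ] yaw 104.3 q [-0.77  0.18  1.93 -0.    1.03 -1.02]
t: 21.38
eef_pos: [457.5, -371.0, 64.1]
eef_rot: [[-0.247, 0.969, 0.004], [0.969, 0.247, -0.004], [-0.005, 0.003, -1.0]]
force: [0.6, -0.1, -1.1]
width: 0.175
t 21.38 pos [ 457.5 -371.    64.1] w 0.175 F [ 0.6 -0.1 -1.1]
lin [ 0.059 -0.025  0.101]
rot [0.003 0.005 0.   ] yaw 104.3 q [-0.77  0.18  1.93 -0.    1.03 -1.02]
```

```bash
python3 -m creep '[{"linear":[0,0,-0.2],"rot":[0,0,0],"claw":1},{"linear":[0,0,-0.4],"rot":[0,0,0],"claw":1},{"linear":[0,0,-0.3],"rot":[0,0,0],"claw":1},{"linear":[0,0,0],"rot":[0,0,0],"claw":1},{"linear":[0,0,0],"rot":[0,0,0],"claw":1}]'; python3 - <<'E'
from h import *
s=st()
im,C=save("top","l_t")
g=cv2.cvtColor(im,cv2.COLOR_RGB2HSV).astype(float)
W=(im.min(2)>150)&(g[...,1]<40)
lo=[];up=[]
for c in range(262,425):
    rr=np.nonzero(W[130:165,c])[0]+130
    if len(rr): lo.append((c,rr.max()+.5)); up.append((c,rr.min()-.5))
for n,a,z in(("lower",lo,30),("upper",up,30)):
    a=np.array(a); k=np.polyfit(a[:,0],a[:,1],1); e=a[:,1]-np.polyval(k,a[:,0]); 
    ok=abs(e)<1.2; k=np.polyfit(a[ok,0],a[ok,1],1)
    w=ray(C,[[262,np.polyval(k,262)],[424,np.polyval(k,424)]],z); print(n,w.round(1).tolist(),"slope",((w[0]-w[1])[0]/(w[0]-w[1])[1]).round(4),ok.mean())
# stop: orange
o=(g[...,0]<18)&(g[...,1]>170)&(im[...,0]>150); o[:, :200]=0;o[:,260:]=0;o[:140]=0;o[200:]=0
ys,xs=np.nonzero(o); print("stop px",xs.min(),xs.max(),ys.min(),ys.max(),ray(C,[[xs.max()+.5,ys.mean()]],30).round(1))
E
python3 to.py 621 -290 100 91.4
```

```text
t: 21.8
eef_pos: [456.5, -369.9, 101.2]
eef_rot: [[-0.247, 0.969, 0.001], [0.969, 0.247, -0.002], [-0.002, 0.001, -1.0]]
force: [-0.6, 0.1, -2.2]
width: 0.181
t 21.8 pos [ 456.5 -369.9  101.2] w 0.181 F [-0.6  0.1 -2.2]
lower [[679.4, 167.9, 30.0], [688.9, -260.0, 30.0]] slope -0.0222 0.31901840490797545
upper [[702.5, 168.2, 30.0], [714.6, -260.4, 30.0]] slope -0.0283 1.0
stop px 234 242 152 188 [[625.7 218.1  30. ]]
t 21.85 pos [ 456.7 -370.1  101.4] w 0.174 F [ 0.2 -0.9  0. ]
lin [0.925 4.474 0.038]
rot [0.002 0.003 0.225] yaw 104.3 q [-0.77  0.13  1.91 -0.    1.09 -1.02]
```

```bash
python3 -m creep '[{"linear":[0.1,0.3,0],"rot":[0,0,0],"claw":1},{"linear":[0.1,0.5,0],"rot":[0,0,0],"claw":1},{"linear":[0.1,0.6,0],"rot":[0,0,0.05],"claw":1},{"linear":[0.2,0.6,0],"rot":[0,0,0.05],"claw":1},{"linear":[0.2,0.6,0],"rot":[0,0,0.05],"claw":1},{"linear":[0.2,0.6,0],"rot":[0,0,0.05],"claw":1},{"linear":[0.2,0.5,0],"rot":[0,0,0.02],"claw":1},{"linear":[0.1,0.3,0],"rot":[0,0,0],"claw":1},{"linear":[0,0,0],"rot":[0,0,0],"claw":1},{"linear":[0,0,0],"rot":[0,0,0],"claw":1}]'; python3 to.py 627.3 -285 100 91.6
```

```text
t: 22.68
eef_pos: [615.4, -287.6, 93.4]
eef_rot: [[-0.018, 1.0, -0.005], [1.0, 0.018, 0.005], [0.005, -0.005, -1.0]]
force: [-0.4, 0.0, -1.3]
width: 0.176
t 22.68 pos [ 615.4 -287.6   93.4] w 0.176 F [-0.4  0.  -1.3]
lin [ 0.059  0.299 -0.166]
rot [-0.005 -0.005 -0.01 ] yaw 91.1 q [-0.52  0.33  1.69  0.    1.13 -0.54]
```

```bash
python3 -m creep '[{"linear":[0.06,0.3,0],"rot":[-0.005,-0.005,-0.01],"claw":1},{"linear":[0,0,0],"rot":[0,0,0],"claw":1},{"linear":[0,0,0],"rot":[0,0,0],"claw":1},{"linear":[0,0,0],"rot":[0,0,0],"claw":1}]'; python3 - <<'E'
from h import *
s=st(); p=s["eef_pos"]
im,C=save("wrist","m_w")
for q in r.regions_of("wrist","stick"):
    print(q["confidence"],q["extent"])
    for dz in(56,58,60,62): print(dz,fitstick(C,q["mask"],[p[0],p[1],.028],p[2]-dz))
h=cv2.cvtColor(im,cv2.COLOR_RGB2HSV); y=((h[...,0]>22)&(h[...,0]<35)&(h[...,1]>180)&(h[...,2]>110)).astype(np.uint8)
n,l,stt,c=cv2.connectedComponentsWithStats(y)
for i in range(1,n):
    if stt[i,4]>60: print("yellow",stt[i],c[i].round(1),ray(C,c[i],20).round(1))
E
python3 to.py 627.3 -285 100 91.6
```

```text
t: 23.02
eef_pos: [625.9, -285.5, 91.9]
eef_rot: [[-0.028, 1.0, -0.003], [1.0, 0.028, 0.0], [0.0, -0.003, -1.0]]
force: [-0.0, 0.0, -2.2]
width: 0.18
t 23.02 pos [ 625.9 -285.5   91.9] w 0.18 F [-0.   0.  -2.2]
0.79 [266.8, 34.9, 93.5, 345.3]
56 (array([ 6.25695e+02, -2.83787e+02,  3.70000e-02]), np.float64(0.22401088844041864))
58 (array([ 6.25506e+02, -2.83506e+02,  3.50000e-02]), np.float64(0.20373586145398226))
60 (array([ 6.25410e+02, -2.83669e+02,  3.50000e-02]), np.float64(0.18543201764678274))
62 (array([ 6.25454e+02, -2.83223e+02,  3.60000e-02]), np.float64(0.1614492889660675))
t 23.12 pos [ 625.7 -285.6   92. ] w 0.174 F [ 0.2  0.1 -0.4]
lin [ 0.014  0.039 -0.201]
rot [-0.003 -0.     0.   ] yaw 91.6 q [-0.51  0.34  1.68 -0.    1.13 -0.53]
```

View pics/m_w.png

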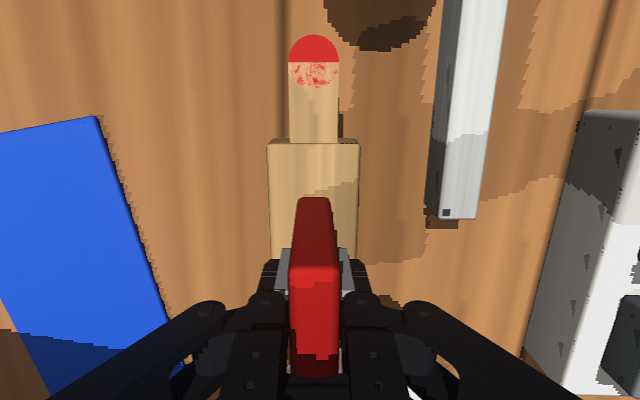

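The stick hangs straight in the grip, with its nose tip at (313,36). The rail's near end corner is at (441,217) and the path ahead is clear.

```bash
python3 - <<'E'
from h import *
C=cam("wrist")
for z in(50,52,54,56): 
    w=ray(C,[[267,143],[359,143]],z); print("foot",z,np.linalg.norm(w[0]-w[1]).round(1),w.mean(0).round(1))
    
print("nosetip top",ray(C,[[313,36]],49).round(1),ray(C,[[288,100],[338,100]],49).round(1).tolist())
print("rail corner",ray(C,[[441,217],[436,217]],30).round(1).tolist(), "rail near top edge up",ray(C,[450,60],30).round(1))
E
python3 -m creep '[{"linear":[0,0.03,0.3],"rot":[0,0,0],"claw":1},{"linear":[0,0,0.25],"rot":[0,0,0],"claw":1},{"linear":[0,0,0],"rot":[0,0,0],"claw":1},{"linear":[0,0,0],"rot":[0,0,0],"claw":1}]'; python3 to.py 627.5 -285 66 91.6
```

```text
foot 50 43.2 [ 623.7 -233.6   50. ]
foot 52 42.6 [ 623.7 -233.3   52. ]
foot 54 42.1 [ 623.7 -233.    54. ]
foot 56 41.6 [ 623.7 -232.7   56. ]
nosetip top [[ 622.4 -187.6   49. ]] [[611.8, -214.5, 49.0], [634.5, -213.9, 49.0]]
rail corner [[696.9, -276.1, 30.0], [694.0, -276.2, 30.0]] rail near top edge up [[ 689.7 -194.    30. ]]
t: 23.45
eef_pos: [625.9, -286.6, 67.9]
eef_rot: [[-0.026, 1.0, -0.003], [1.0, 0.026, 0.0], [0.0, -0.003, -1.0]]
force: [0.1, 0.7, -1.2]
width: 0.175
t 23.45 pos [ 625.9 -286.6   67.9] w 0.175 F [ 0.1  0.7 -1.2]
lin [0.038 0.042 0.046]
rot [-0.003 -0.    -0.002] yaw 91.5 q [-0.51  0.37  1.68 -0.    1.09 -0.53]
```

```bash
python3 -m creep '[{"linear":[0.2,0.06,0],"rot":[-0.003,0,0],"claw":1},{"linear":[0.25,0,0],"rot":[0,0,0],"claw":1},{"linear":[0.25,0,0],"rot":[0,0,0],"claw":1},{"linear":[0,0,0],"rot":[0,0,0],"claw":1},{"linear":[0,0,0],"rot":[0,0,0],"claw":1},{"linear":[0,0,0],"rot":[0,0,0],"claw":1}]'; python3 - <<'E'
from h import *
im,C=save("wrist","n_w",(200,0,520,200),2); st()
E
python3 to.py 627 -260 66 91.6
```

```text
t: 23.95
eef_pos: [627.4, -254.2, 67.2]
eef_rot: [[-0.027, 1.0, -0.001], [1.0, 0.027, 0.001], [0.001, -0.001, -1.0]]
force: [-0.2, 1.2, -1.9]
width: 0.177
t 24.0 pos [ 627.4 -254.4   67.3] w 0.176 F [-0.2  0.  -1.9]
t 24.0 pos [ 627.4 -254.4   67.3] w 0.176 F [-0.2  0.  -1.9]
lin [-0.14  -0.015  0.034]
rot [-0.001 -0.001 -0.001] yaw 91.6 q [-0.46  0.35  1.71  0.    1.08 -0.49]
```

View pics/n_w.png

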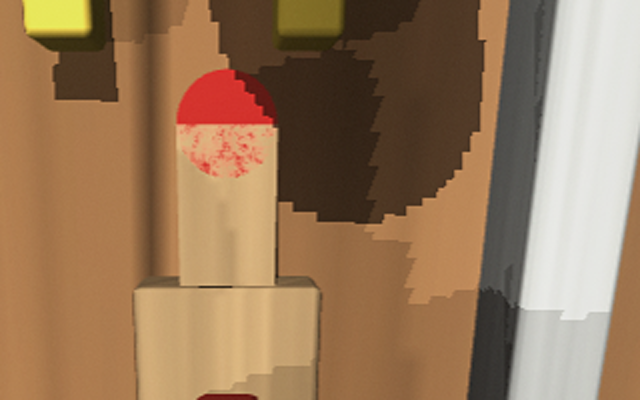

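The slot lugs are at crop x 92 and 278, and the nose spans 177–277. The nose is aligned and just beside the rail-side lug. I'll shift it 1 mm away from that lug and enter the slot.

```bash
python3 -m creep '[{"linear":[0,-0.03,0.03],"rot":[0,0,0],"claw":1},{"linear":[0.15,0,0],"rot":[0,0,0],"claw":1},{"linear":[0.2,0,0],"rot":[0,0,0],"claw":1},{"linear":[0.2,0,0],"rot":[0,0,0],"claw":1},{"linear":[0.1,0,0],"rot":[0,0,0],"claw":1},{"linear":[0,0,0],"rot":[0,0,0],"claw":1},{"linear":[0,0,0],"rot":[0,0,0],"claw":1}]'; python3 to.py 625.5 -225 66 91.6
```

```text
t: 24.58
eef_pos: [625.6, -226.2, 66.7]
eef_rot: [[-0.027, 1.0, 0.0], [1.0, 0.027, 0.001], [0.001, 0.001, -1.0]]
force: [0.1, -0.5, -0.4]
width: 0.174
t 24.58 pos [ 625.6 -226.2   66.7] w 0.174 F [ 0.1 -0.5 -0.4]
lin [ 0.03  -0.001  0.018]
rot [ 0.001 -0.001 -0.001] yaw 91.5 q [-0.43  0.33  1.74  0.    1.07 -0.45]
```

Now push 40 mm and check.

```bash
python3 -m creep '[{"linear":[0.1,0,0],"rot":[0,0,0],"claw":1},{"linear":[0.15,0,0],"rot":[0,0,0],"claw":1},{"linear":[0.2,0,0],"rot":[0,0,0],"claw":1},{"linear":[0.2,0,0],"rot":[0,0,0],"claw":1},{"linear":[0.2,0,0],"rot":[0,0,0],"claw":1},{"linear":[0.15,0,0],"rot":[0,0,0],"claw":1},{"linear":[0.1,0,0],"rot":[0,0,0],"claw":1},{"linear":[0,0,0],"rot":[0,0,0],"claw":1}]'; python3 to.py 624 -185 66 91.6;  python3 - <<'E'
from h import *
im,C=save("wrist","o_w",(180,0,520,200),2); st()
E
```

```text
t: 25.25
eef_pos: [624.5, -180.7, 67.5]
eef_rot: [[-0.027, 1.0, 0.002], [1.0, 0.027, -0.006], [-0.006, 0.002, -1.0]]
force: [-0.2, -2.4, -0.8]
width: 0.176
t 25.25 pos [ 624.5 -180.7   67.5] w 0.176 F [-0.2 -2.4 -0.8]
lin [-0.106 -0.016  0.038]
rot [ 0.002  0.006 -0.001] yaw 91.6 q [-0.36  0.3   1.78 -0.01  1.06 -0.39]
t 25.3 pos [ 624.6 -180.9   67.5] w 0.171 F [ 1.  -1.3 -0.7]
```

View pics/o_w.png

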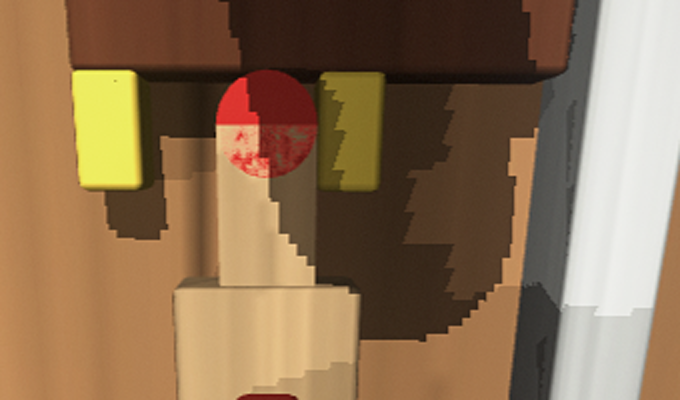

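The nose tip at (267,72) sits in the slot against the rear face, right beside the rail-side lug. The sled is parallel to the rail and moving with about 2 N. Continuing the push.

```bash
python3 -m creep '[{"linear":[0.15,0,0],"rot":[0,0.004,0],"claw":1},{"linear":[0.25,0,0],"rot":[0,0,0],"claw":1},{"linear":[0.25,0,0],"rot":[0,0,0],"claw":1},{"linear":[0.25,0,0],"rot":[0,0,0],"claw":1},{"linear":[0.25,0,0],"rot":[0,0,0],"claw":1},{"linear":[0.25,0,0],"rot":[0,0,0],"claw":1},{"linear":[0.2,0,0],"rot":[0,0,0],"claw":1},{"linear":[0.1,0,0],"rot":[0,0,0],"claw":1}]'; python3 to.py 621.8 -110 66 91.6
```

```text
t: 25.97
eef_pos: [622.4, -107.8, 67.7]
eef_rot: [[-0.026, 1.0, 0.002], [1.0, 0.026, -0.003], [-0.003, 0.002, -1.0]]
force: [-0.5, -4.4, -0.4]
width: 0.175
t 25.97 pos [ 622.4 -107.8   67.7] w 0.175 F [-0.5 -4.4 -0.4]
lin [-0.053 -0.017  0.041]
rot [ 0.002  0.003 -0.001] yaw 91.5 q [-0.26  0.26  1.83 -0.    1.05 -0.28]
```

```bash
python3 -m creep '[{"linear":[0.15,0,0],"rot":[0,0.003,0],"claw":1},{"linear":[0.25,0,0],"rot":[0,0,0],"claw":1},{"linear":[0.25,0,0],"rot":[0,0,0],"claw":1},{"linear":[0.25,0,0],"rot":[0,0,0],"claw":1},{"linear":[0.25,0,0],"rot":[0,0,0],"claw":1},{"linear":[0.25,0,0],"rot":[0,0,0],"claw":1},{"linear":[0.2,0,0],"rot":[0,0,0],"claw":1},{"linear":[0.1,0,0],"rot":[0,0,0],"claw":1}]'; python3 to.py 619.5 -10 66 91.6; python3 - <<'E'
from h import *
im,C=save("wrist","p_w",(180,0,520,200),2)
save("side","p_s",(160,100,420,280),2.8)
E
```

```text
t: 26.63
eef_pos: [619.8, -32.1, 67.5]
eef_rot: [[-0.027, 1.0, 0.001], [1.0, 0.027, 0.0], [0.0, 0.001, -1.0]]
force: [0.6, -4.9, -0.4]
width: 0.174
t 26.63 pos [619.8 -32.1  67.5] w 0.174 F [ 0.6 -4.9 -0.4]
lin [0.552 0.008 0.036]
rot [ 0.001 -0.    -0.001] yaw 91.6 q [-0.14  0.24  1.85  0.    1.05 -0.17]
```

View pics/p_s.png

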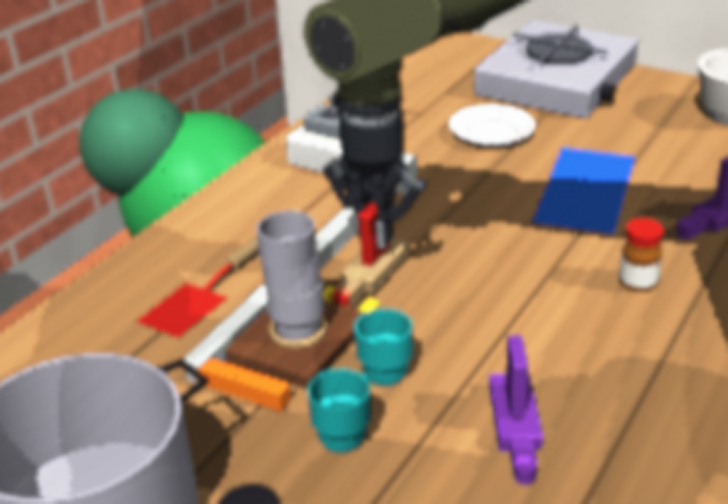

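The upright stack is on the sled at (290,280), along the rail and about 28 mm short of the orange stop at (245,383). The turquoise beakers are clear. Last part slowly.

```bash
python3 -m creep '[{"linear":[0.15,0,0],"rot":[0,0,0],"claw":1},{"linear":[0.15,0,0],"rot":[0,0,0],"claw":1},{"linear":[0.15,0,0],"rot":[0,0,0],"claw":1},{"linear":[0,0,0],"rot":[0,0,0],"claw":1}]';  python3 -m creep '[{"linear":[0.1,0,0],"rot":[0,0,0],"claw":1},{"linear":[0.06,0,0],"rot":[0,0,0],"claw":1}]'; python3 -m creep '[{"linear":[0.1,0,0],"rot":[0,0,0],"claw":1},{"linear":[0.06,0,0],"rot":[0,0,0],"claw":1}]'
```

```text
t: 27.07
eef_pos: [619.3, -13.2, 67.3]
eef_rot: [[-0.026, 1.0, 0.0], [1.0, 0.026, 0.001], [0.001, 0.0, -1.0]]
force: [0.6, -0.2, -1.5]
width: 0.179
t: 27.23
eef_pos: [619.5, -8.0, 67.9]
eef_rot: [[-0.027, 1.0, 0.001], [1.0, 0.027, -0.003], [-0.003, 0.001, -1.0]]
force: [0.2, -9.7, 0.7]
width: 0.176
t: 27.4
eef_pos: [620.8, -6.8, 69.5]
eef_rot: [[-0.029, 1.0, 0.004], [0.999, 0.03, -0.015], [-0.016, 0.004, -1.0]]
force: [-0.1, -8.6, -2.4]
width: 0.179
```

```bash
python3 -m creep '[{"linear":[0.1,0,0.03],"rot":[0,0.012,0],"claw":1},{"linear":[0.1,0,0],"rot":[0,0,0],"claw":1},{"linear":[0,0,0],"rot":[0,0,0],"claw":1}]'; python3 - <<'E'
from h import *
st(); im,C=save("side","q_s",(200,170,340,265),5)
wi,Cw=save("wrist","q_w")
h=cv2.cvtColor(wi,cv2.COLOR_RGB2HSV); y=((h[...,0]>22)&(h[...,0]<35)&(h[...,1]>180)&(h[...,2]>60)).astype(np.uint8)
n,l,stt,c=cv2.connectedComponentsWithStats(y)
for i in range(1,n):
    if stt[i,4]>60: print("lug",stt[i],ray(Cw,[c[i]],20).round(1))
E
```

```text
t: 27.65
eef_pos: [621.3, -7.3, 70.0]
eef_rot: [[-0.033, 0.999, 0.005], [0.999, 0.033, -0.021], [-0.021, 0.004, -1.0]]
force: [-0.3, 0.6, -1.5]
width: 0.178
t 27.65 pos [621.3  -7.3  70. ] w 0.178 F [-0.3  0.6 -1.5]
```

View pics/q_s.png

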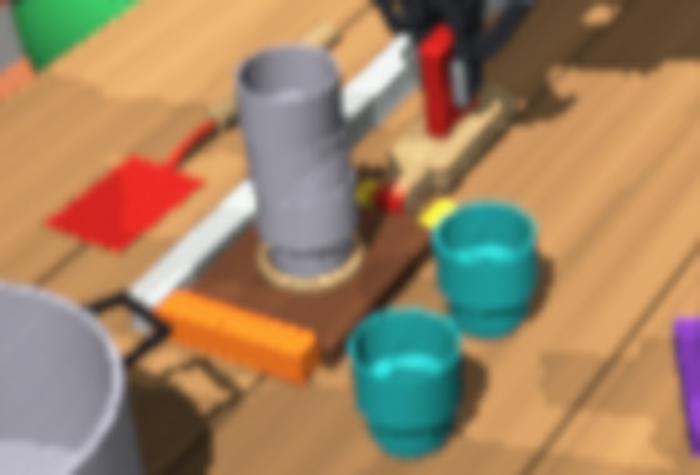

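The sled's front edge meets the orange stop at (240,340) with the stack upright. The push stalled there: force doubled and motion stopped. Retreating straight back.

```bash
python3 -m creep '[{"linear":[-0.15,0,0],"rot":[0,0,0],"claw":1},{"linear":[-0.2,0,0],"rot":[0.004,0.012,0.004],"claw":1},{"linear":[-0.3,0,0],"rot":[0,0.009,0],"claw":1},{"linear":[-0.3,0,0],"rot":[0,0,0],"claw":1},{"linear":[-0.3,0,0],"rot":[0,0,0],"claw":1},{"linear":[-0.4,0,0],"rot":[0,0,0],"claw":1},{"linear":[-0.4,0,0],"rot":[0,0,0],"claw":1},{"linear":[-0.2,0,-0.2],"rot":[0,0,0],"claw":1},{"linear":[0,0,-0.3],"rot":[0,0,0],"claw":1},{"linear":[0,0,-0.3],"rot":[0,0,0],"claw":1}]'; python3 to.py 464 -355 110 101.5; python3 - <<'E'
from h import *
im,C=save("top","r_t")
for q in r.regions_of("top","sled"):
    m=q["mask"];hh=hull(m); print(q["confidence"],q["extent"],ray(C,[[q["extent"][0],185],[q["extent"][0]+q["extent"][2],185]],20).round(1).tolist())
E
```

```text
t: 28.58
eef_pos: [621.8, -100.5, 99.1]
eef_rot: [[-0.026, 1.0, -0.007], [1.0, 0.026, 0.014], [0.014, -0.007, -1.0]]
force: [0.3, 0.5, -2.1]
width: 0.179
t 28.58 pos [ 621.8 -100.5   99.1] w 0.179 F [ 0.3  0.5 -2.1]
lin [-6.253 -4.11  -0.334]
rot [-0.005 -0.015 -0.175] yaw 91.5 q [-0.25  0.22  1.81  0.01  1.12 -0.28]
0.8 [243.2, 152.6, 55.8, 39.7] [[587.0, 217.6, 20.0], [587.9, 70.2, 20.0]]
```

```bash
python3 -m creep '[{"linear":[-0.4,-0.2,-0.1],"rot":[-0.005,-0.015,0],"claw":1},{"linear":[-0.7,-0.4,-0.1],"rot":[0,0,0],"claw":1},{"linear":[-0.8,-0.5,0],"rot":[0,0,0],"claw":1},{"linear":[-0.8,-0.5,0],"rot":[0,0,-0.03],"claw":1},{"linear":[-0.8,-0.5,0],"rot":[0,0,-0.03],"claw":1},{"linear":[-0.7,-0.5,0],"rot":[0,0,-0.03],"claw":1},{"linear":[-0.6,-0.5,0],"rot":[0,0,-0.03],"claw":1},{"linear":[-0.4,-0.4,0],"rot":[0,0,-0.03],"claw":1},{"linear":[-0.2,-0.2,0],"rot":[0,0,0],"claw":1},{"linear":[0,0,0],"rot":[0,0,0],"claw":1}]'; python3 to.py 464 -352 100 101.5
```

```text
t: 29.52
eef_pos: [487.1, -333.4, 116.7]
eef_rot: [[-0.196, 0.981, 0.014], [0.981, 0.196, -0.011], [-0.014, 0.012, -1.0]]
force: [-0.2, -0.2, -1.0]
width: 0.175
t 29.52 pos [ 487.1 -333.4  116.7] w 0.175 F [-0.2 -0.2 -1. ]
lin [-0.337 -0.662  0.414]
rot [ 0.012  0.014 -0.003] yaw 101.3 q [-0.69  0.11  1.91  0.    1.11 -0.89]
```

```bash
python3 -m creep '[{"linear":[-0.2,-0.35,0],"rot":[0.012,0.014,0],"claw":1},{"linear":[-0.15,-0.3,0.1],"rot":[0,0,0],"claw":1},{"linear":[0,0,0.3],"rot":[0,0,0],"claw":1},{"linear":[0,0,0.3],"rot":[0,0,0],"claw":1},{"linear":[0,0,0],"rot":[0,0,0],"claw":1},{"linear":[0,0,0],"rot":[0,0,0],"claw":1}]'; python3 to.py 464 -352 70 101.5; python3 - <<'E'
from h import *
im,C=save("side","s_s"); im,C=save("wrist","s_w")
z=st()["eef_pos"]
# foot front edge width -> height of stick
g=cv2.cvtColor(im,cv2.COLOR_RGB2GRAY)
E
```

```text
t: 30.02
eef_pos: [465.7, -348.4, 85.8]
eef_rot: [[-0.197, 0.98, 0.002], [0.98, 0.197, 0.002], [0.002, 0.002, -1.0]]
force: [1.1, -0.5, -1.0]
width: 0.177
t 30.02 pos [ 465.7 -348.4   85.8] w 0.177 F [ 1.1 -0.5 -1. ]
lin [-0.081 -0.061  0.395]
rot [ 0.002 -0.002 -0.003] yaw 101.4 q [-0.74  0.14  1.94  0.    1.07 -0.94]
t 30.12 pos [ 465.6 -348.4   86. ] w 0.173 F [-0.4  0.  -1. ]
```

View pics/s_w.png

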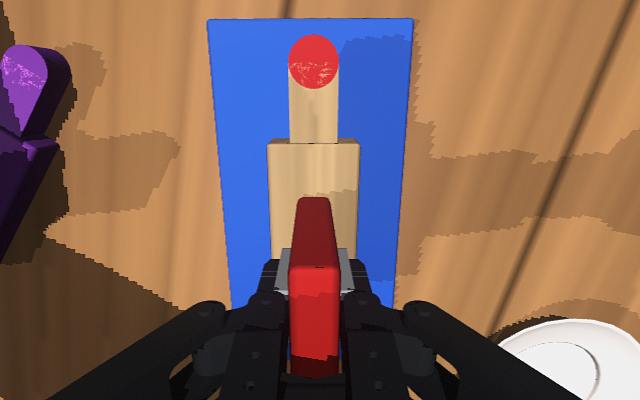

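The stick hangs centred over and parallel to the mat, unchanged in the grip. Lowering until contact.

```bash
python3 -m creep '[{"linear":[-0.05,-0.05,0.15],"rot":[0,0,0],"claw":1},{"linear":[0,0,0.15],"rot":[0,0,0],"claw":1},{"linear":[0,0,0],"rot":[0,0,0],"claw":1}]'; python3 -m creep '[{"linear":[0,0,0.06],"rot":[0,0,0],"claw":1},{"linear":[0,0,0],"rot":[0,0,0],"claw":1}]';python3 -m creep '[{"linear":[0,0,0.06],"rot":[0,0,0],"claw":1},{"linear":[0,0,0],"rot":[0,0,0],"claw":1}]'
```

```text
t: 30.37
eef_pos: [465.4, -350.5, 73.8]
eef_rot: [[-0.199, 0.98, 0.003], [0.98, 0.199, 0.001], [0.0, 0.003, -1.0]]
force: [0.3, 0.0, -2.4]
width: 0.176
t: 30.53
eef_pos: [465.4, -350.4, 70.9]
eef_rot: [[-0.199, 0.98, 0.003], [0.98, 0.199, 0.001], [0.0, 0.003, -1.0]]
force: [-0.4, 0.3, -1.9]
width: 0.173
t: 30.7
eef_pos: [465.6, -350.6, 68.5]
eef_rot: [[-0.199, 0.98, 0.004], [0.98, 0.199, 0.001], [-0.0, 0.004, -1.0]]
force: [-0.0, 0.9, -0.9]
width: 0.18
```

```bash
python3 -m creep '[{"linear":[0,0,0.05],"rot":[0,0,0],"claw":1},{"linear":[0,0,0],"rot":[0,0,0],"claw":1}]'; python3 -m creep '[{"linear":[0,0,0.05],"rot":[0,0,0],"claw":1},{"linear":[0,0,0],"rot":[0,0,0],"claw":1}]';python3 -m creep '[{"linear":[0,0,0.05],"rot":[0,0,0],"claw":1},{"linear":[0,0,0],"rot":[0,0,0],"claw":1}]'
```

```text
t: 30.87
eef_pos: [465.7, -350.7, 66.5]
eef_rot: [[-0.199, 0.98, 0.004], [0.98, 0.199, 0.0], [-0.0, 0.004, -1.0]]
force: [-0.0, 0.3, -0.8]
width: 0.176
t: 31.03
eef_pos: [465.8, -350.9, 64.6]
eef_rot: [[-0.199, 0.98, 0.004], [0.98, 0.199, 0.0], [-0.001, 0.004, -1.0]]
force: [-0.5, -0.2, -1.3]
width: 0.176
t: 31.2
eef_pos: [466.6, -351.4, 64.7]
eef_rot: [[-0.199, 0.98, 0.005], [0.98, 0.199, -0.001], [-0.002, 0.005, -1.0]]
force: [-0.4, -0.9, -0.8]
width: 0.181
```

```bash
python3 -m creep '[{"linear":[0,0,0],"rot":[0,0,0],"claw":0.6},{"linear":[0,0,0],"rot":[0,0,0],"claw":0.2},{"linear":[0,0,0],"rot":[0,0,0],"claw":-0.4},{"linear":[0,0,0],"rot":[0,0,0],"claw":-1},{"linear":[0,0,0],"rot":[0,0,0],"claw":-1},{"linear":[0,0,0],"rot":[0,0,0],"claw":-1},{"linear":[0,0,-0.3],"rot":[0,0,0],"claw":-1},{"linear":[0,0,-0.5],"rot":[0,0,0],"claw":-1},{"linear":[0,0,-0.7],"rot":[0,0,0],"claw":-1},{"linear":[0,0,-0.7],"rot":[0,0,0],"claw":-1}]' 40; python3 -m creep '[{"linear":[0,0,-0.7],"rot":[0,0,0],"claw":-1},{"linear":[0,0,-0.7],"rot":[0,0,0],"claw":-1},{"linear":[0,0,-0.4],"rot":[0,0,0],"claw":-1},{"linear":[0,0,0],"rot":[0,0,0],"claw":-1},{"linear":[0,0,0],"rot":[0,0,0],"claw":-1}]'; python3 - <<'E'
from h import *
st(); im,C=save("wrist","t_w")
for q in r.regions_of("wrist","stick"): print(q["confidence"],q["extent"],fitstick(C,q["mask"],[465,-350,.2]))
a,_=save("top","t_t"); b,_=save("side","t_s")
A=cv2.resize(a[110:290,190:510],(800,450)); B=cv2.resize(b[100:300,190:400],(158,150))
cv2.imwrite("pics/fin.png",np.vstack([A,cv2.copyMakeBorder(B,0,0,0,642,cv2.BORDER_CONSTANT)])[:,:,::-1])
print("stack rim",rim(a,_,[626,159],158,30))
E
```

```text
t: 32.03
eef_pos: [462.7, -348.4, 149.6]
eef_rot: [[-0.198, 0.98, -0.005], [0.98, 0.198, 0.009], [0.01, -0.003, -1.0]]
force: [0.7, -0.7, 0.6]
width: 0.999
t: 32.45
eef_pos: [465.1, -350.8, 237.4]
eef_rot: [[-0.198, 0.98, 0.006], [0.98, 0.198, -0.001], [-0.003, 0.006, -1.0]]
force: [0.2, -1.3, -0.5]
width: 1.001
t 32.45 pos [ 465.1 -350.8  237.4] w 1.001 F [ 0.2 -1.3 -0.5]
0.92 [292.8, 61.1, 41.6, 154.8] (array([ 4.66293e+02, -3.48830e+02,  1.99000e-01]), np.float64(0.039902422024742985))
0.61 [41.1, 56.6, 134.0, 141.7] (array([ 5.86185e+02, -7.46444e+02,  5.73000e-01]), np.float64(1.0))
0.44 [252.2, 44.8, 119.2, 213.9] (array([ 5.02316e+02, -3.77486e+02,  9.70000e-02]), np.float64(0.8029585114989021))
stack rim [ 79.8 643.  142. ]
```

No pictures left to view, so the last check is numeric.

```bash
python3 - <<'E'
from h import *
a=cv2.imread("pics/t_t.png")[:,:,::-1]; C=cam("top")
for row in(165,175,185): print(row,a[row,236:250].tolist())
b=r.capture("side"); S=cam("side")
for q in r.regions_of("side","beaker0")+r.regions_of("side","beakerA"):
    e=q["extent"]; print("side",round(q["confidence"],2),e)
P=[(22.5,0)]+[(25.5,8)]+[(31,30),(31,138)]
import itertools
uv=proj(S,[[626.5,157.5,20],[626.5,157.5,158]]); print("expected axis px",uv.round(0).tolist())
# stack silhouette by sat threshold around axis
h=cv2.cvtColor(b,cv2.COLOR_RGB2HSV); m=((h[...,1]<70)).astype(np.uint8); n,l,s,c=cv2.connectedComponentsWithStats(m)
i=l[int(uv.mean(0)[1]),int(uv.mean(0)[0])]; print("comp",s[i])
if i: 
    M=(l==i)
    for yy in range(s[i,1],s[i,1]+s[i,3],6):
        xs=np.nonzero(M[yy])[0]; print(yy,xs.min(),xs.max(),end=" | ")
    print(fitcyl(S,M,20,P,[626.5,157.5]))
st()
E
```

```text
165 [[245, 161, 76], [244, 163, 79], [244, 159, 76], [244, 159, 75], [241, 145, 68], [216, 119, 55], [137, 76, 43], [101, 74, 63], [130, 107, 98], [145, 128, 127], [131, 122, 124], [94, 93, 92], [67, 69, 71], [69, 70, 74]]
175 [[244, 166, 79], [244, 161, 73], [244, 165, 79], [244, 159, 75], [244, 154, 74], [224, 122, 57], [150, 82, 43], [95, 62, 44], [113, 77, 56], [119, 79, 54], [121, 77, 55], [121, 83, 58], [120, 80, 56], [121, 81, 57]]
185 [[245, 168, 80], [244, 167, 78], [245, 167, 81], [244, 162, 78], [244, 154, 70], [230, 132, 66], [156, 90, 47], [103, 66, 46], [110, 71, 48], [120, 79, 55], [122, 82, 60], [124, 85, 60], [126, 82, 60], [128, 85, 60]]
side 0.56 [248.8, 204.5, 24.3, 19.0]
expected axis px [[261.0, 222.0], [257.0, 184.0]]
comp [ 224  155   85   84 1655]
155 304 307 | 161 296 307 | 167 290 302 | 173 284 296 | 179 254 290 | 185 247 284 | 191 247 278 | 197 249 272 | 203 250 269 | 209 245 270 | 215 239 271 | 221 232 269 | 227 226 234 | 233 226 229 | (array([627.453125 , 156.0546875]), np.float64(0.6760280842527583))
t 32.8 pos [ 464.2 -350.1  233.9] w 1.001 F [-0.2  0.9 -0.3]
```

```bash
python3 -c "
from station import r
r.hand_in()"
```

```text
the job is handed in; nothing more can be done
```

I handed the job in. I found only two loose steel beakers and nested both in the beaker on the sled. The stick's nose then pushed the sled along the rail to the orange stop, and I stood the stick back on its mat and let go.

**Last checks that passed**
- **Sled home:** The push stalled at the stop as the force rose from about 4.5 N to 9 N. The final top image shows no board between the sled and the stop.
- **Stack:** The last side picture I could view, taken at the stop, showed it upright on the sled. Nothing touched it after that.
- **Stick:** A silhouette fit puts it about 2 mm from the mat centre, parallel to the mat (4% residual).
- **Robot:** The gripper is open and raised clear at z of about 234 mm.

**Checks that failed or were limited**
- **Stack rim in the top picture:** The fit ran to its search limit, so it is invalid.
- **Stack outline in the side picture:** It merged with the rail, with 68% residual. Its position is only roughly consistent with the sled being home.
- **Final picture:** I could not view it because the 16-picture limit was reached.

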